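# Pack and latch the music box's tune discs

## Robot

A 6-joint arm with a two-finger parallel gripper is mounted at the origin on the work surface. World frame = base frame: x ahead of the robot, y to its left, z up, the work surface at z = 0. Lengths are in m, angles in rad, forces in N, time in s.
With the tool pointing down it reaches from about 0.375 to 0.9 m from the base axis. Payload 3.1 kg.
Tool frame: the origin (TCP) lies on the centre line of the jaws, within the pads' length; the fingertips stand robot.finger_overhang ahead of it and the grasp point (between the pads) lies 2 mm behind it (robot.finger_overhang is the distance from the TCP to the fingertips, in m); z points along the fingers, y is the direction in which the jaws open and shut (so a half turn about z gives the same grasp; the last joint's range is limited). The gripper opens to 87 mm and grips with 3 to 60 N. Pads are 19 mm wide; open, the fingers measure 117 mm over their backs; the gripper's body (75 mm by 190 mm) begins 51 mm behind the grasp point.
Start: joints at [1.163, 0.527, 1.433, -0, 1.181, -0.178], TCP at [0.142, 0.609, 0.24] pointing down, gripper open.
Joint ranges: [-3.08, 3.08], [-0.75, 2.2], [0.22, 2.44], [-1.43, 4.57], [0, 2.65], [-2.85, 2.85]. Speed limits (rad/s): [2.79, 2.79, 3.14, 3.14, 3.14, 3.14].

## Interface

Orientations are given as a unit quaternion [x, y, z, w].
In Python, from rig import robot gives the robot as it stands. The module is installed in compiled form; this text tells all that it offers.
- The arm moves only by the tool step_arm, never from a script. Its arguments are lists of equal length, an entry for each row: "slide": the shift along the tool's x, y, z in mm, a list of three; "twist": the turn about the tool's z in degrees. A call has 1 to 20 rows; each row shifts and turns the commanded pose from where the row before left it, along the tool's axes as they then stand; what a row does not reach is not made up. A row lasts 1/12 s, in which the tool goes at most 41.7 mm and 7.16 degrees, less where a joint would pass 70% of its speed; a pose out of reach is approached as far as the arm can. A call is refused whole if a number of a shift passes 41.7 or a number of a turn 7.16, either way. A call with a gripper value outside its range is refused whole. "jaw" is the finger opening in mm, from 0 to 87, set as the call begins (left out, the last holds). The fingers move at their own pace and stop on an object; "force" is the grip in N (left out, the last holds). Time passes only in rows, so rows that do not move let the fingers close. It gives the time, the measured TCP pose, the force and the opening at its end, in the units of the state.
- robot.get_obs(): the state, without advancing time (a new reading comes with each control period).
- robot.camera(name): name is "side" or "top" or "wrist"; returns a dict with "color" (384x512x3 uint8, blue, green, red), "depth" (384x512 float32, m along the optical axis (not along the pixel's ray), 0 where there is no reading), "camera_matrix" (3x3 intrinsics, pixels), "origin" and "orientation" of the camera in the world. Camera axes: x right, y down, z forward; pixel columns grow to the right and rows downward; lengths in m; the calibration is good to about 2 mm. A picture is of the moment at which its call begins.
- robot.hand_in(): hands the job in, once; it reports no verdict.
The state is a dict: "time": time; "q": joint angles; "joint_velocities": joint speeds; "joint_torque": joint torques, N m; "position": TCP position; "tool_rot": TCP orientation; "ft_force": force on the tool from outside, world axes, zero at the start; "moment": the same for the moment, N m; "grip_width": finger opening in m.
Only numpy, scipy, OpenCV 4.12 (cv2) and the standard library are available. Lean on these libraries where they do the work, as an engineer would, in place of code of your own. Each camera call takes 0.05 s, during which the arm holds its last target.

## Task

Pack the music box's tune discs away in the walnut case: thread every disc that is out on the table, hub up, down the brass post until it is fully home, largest at the bottom and each smaller one above. Then swing the lid down, hook the latch's loop over the keeper on the lid, and press the lever right down so that the lid is pulled tight. Leave the other things on the stand where they are, and do not tip the teapot or cup.

Things in the scene. Friction and masses are not known exactly. Their poses are not given: they have to be found in the camera images.
- disc1: brass tune disc 1, 112 mm across, with a walnut hub: flange 5 mm thick at the bottom, above it a round hub 34 mm across and 10 mm high (15 mm in all), bore 22 mm right through. Origin: centre of the underside; z up out of the hub. Lies hub up. May be absent. Best taken by the hub from above.
- disc2: copper tune disc 2, 100 mm across, with a walnut hub: flange 5 mm thick at the bottom, above it a round hub 34 mm across and 10 mm high (15 mm in all), bore 22 mm right through. Origin: centre of the underside; z up out of the hub. Lies hub up. May be absent. Best taken by the hub from above.
- disc3: grey steel tune disc 3, 88 mm across, with a walnut hub: flange 5 mm thick at the bottom, above it a round hub 34 mm across and 10 mm high (15 mm in all), bore 22 mm right through. Origin: centre of the underside; z up out of the hub. Lies hub up. May be absent. Best taken by the hub from above.
- disc4: green-painted tune disc 4, 76 mm across, with a walnut hub: flange 5 mm thick at the bottom, above it a round hub 34 mm across and 10 mm high (15 mm in all), bore 22 mm right through. Origin: centre of the underside; z up out of the hub. Lies hub up. May be absent. Best taken by the hub from above.
- disc5: blue-painted tune disc 5, 64 mm across, with a walnut hub: flange 5 mm thick at the bottom, above it a round hub 34 mm across and 10 mm high (15 mm in all), bore 22 mm right through. Origin: centre of the underside; z up out of the hub. Lies hub up. May be absent. Best taken by the hub from above.
- case: walnut disc case, fixed, 190 (x) x 200 (y) x 115 mm high, walls 8 mm, open on top; its inner floor is 30 mm above the table. Origin: centre of the underside. Its own -x axis points out of the front with the latch; the lid is hinged along the top of the back (+x) wall.
- post_foot (a point): foot of the brass post, in the middle of the case, on its inner floor. Discs fully home stack up from here, 15 mm each.
- post_tip (a point): top of the brass post: 18 mm diameter, 70 mm high, the uppermost 12 mm tapering to 6 mm
- lid (a joint): lid angle, rad: 0 = pulled tight on the rim, about 0.016 = lying loose on the springy gasket, 1.57 = upright, 1.75 = stop. The hinge is stiff: the lid stays where it is left and takes about 3 to 5 N at its edge to swing. The gasket pushes back with about 7 to 11 N over its last 3 mm.
- lid_hinge (a point): middle of the lid's hinge line (top of the case's back wall), axes as the case's
- lid_edge (a point): middle of the lid's free (front) edge, on its outer face (upper face when shut); 192 mm from the hinge. The lid is 12 mm thick and 200 mm wide.
- keeper (a point): centre of the saddle of the steel keeper, which stands out from the middle of the lid's free edge; axes turn with the lid and equal the case's when it is shut. With the lid shut the saddle floor is level, an upright lip (34 mm wide, 6.5 mm high, 4 mm thick) stands 10 to 14 mm towards -x (outside) of this point and a back stop 20 mm high begins 9 mm towards +x.
- lever (a joint): latch lever, rad: 0 = open, its handle pointing out of the front and 30 degrees upward; grows as it is pressed down, to 1.22 = shut (handle 40 degrees below level). Stays where it is left; takes about 1 to 5 N at the tip. Past about 1.1 it goes over centre and holds itself shut.
- lever_pivot (a point): lever's pivot on the front of the case; pivot axis is the case's y, axes as the case's
- lever_tip (a point): middle of the red end of the lever's handle, 100 mm from the pivot. Handle 33 mm wide, red end 7 mm thick and 28 mm long
- bail (a joint): angle of the bail to the lever, rad: 0 = tipped outward to its stop above the handle (18 degrees outward of upright when the lever is open); grows as it is swung up and inward towards the lid. It swings almost freely and falls to whichever side it leans. Its pivot is on the lever (lever open: 25 mm farther out than the lever's pivot, 12 mm below it).
- bail_bar (a point): middle of the crossbar of the bail (steel loop): bar 46 mm long, 10 mm thick, along the case's y, on two 6 mm arms, 70 mm from the bail's own pivot. Lever open, lid down: swung inward, the bar passes about 4 mm over the keeper's lip and falls to lean on the back stop; pressing the lever then draws it down behind the lip.
- music_box: walnut music box with a brass crank, 120 x 170 x 82 (mm); a bystander. Origin: centre of the underside
- teapot: blue-glazed teapot, about 145 across, 120 high (mm); a bystander. Origin: centre of the underside
- shoehorn: horn shoehorn lying flat, 200 long (mm); a bystander. Origin: centre of the underside
- coin_tray: round copper coin tray, 108 across, 12 high (mm); a bystander. Origin: centre of the underside
- iron_key: iron key, 85 long, lying in the coin tray (mm); a bystander. Origin: centre of the underside
- tea_cup: white cup, 72 across, 60 high (mm); a bystander. Origin: centre of the underside
- piece_box: red pine box for shogi pieces, 114 x 74 x 52 (mm); a bystander. Origin: centre of the underside
Not all that is in view belongs to the job. Of the things shaped like the disc3, the grey one is meant.

How it is judged:
On the way, in this order (a step that is already met when the one before it is completed fails the run):
1. every disc present is threaded fully home on the post, larger below smaller, while the lid is still open ((z of disc2 in the frame of post_foot below 0.004 m or z of disc2 in the frame of disc1 below 0.019 m) and (z of disc3 in the frame of post_foot below 0.004 m or z of disc3 in the frame of disc1 below 0.019 m or z of disc3 in the frame of disc2 below 0.019 m) and (z of disc4 in the frame of post_foot below 0.004 m or z of disc4 in the frame of disc1 below 0.019 m or z of disc4 in the frame of disc2 below 0.019 m or z of disc4 in the frame of disc3 below 0.019 m) and (z of disc5 in the frame of post_foot below 0.004 m or z of disc5 in the frame of disc1 below 0.019 m or z of disc5 in the frame of disc2 below 0.019 m or z of disc5 in the frame of disc3 below 0.019 m or z of disc5 in the frame of disc4 below 0.019 m) and horizontal distance between each of disc1, disc2, disc3, disc4, disc5 and post_foot below 0.005 m and z of disc1 in the frame of post_foot below 0.004 m and angle between each of disc1, disc2, disc3, disc4, disc5's own z axis and vertical below 0.08 rad and z of disc2 in the frame of post_foot below 0.019 m and z of disc3 in the frame of post_foot below 0.034 m and z of disc4 in the frame of post_foot below 0.049 m and z of disc5 in the frame of post_foot below 0.064 m and z of each of disc2, disc3, disc4, disc5 in the frame of disc1 above 0.01 m and z of each of disc3, disc4, disc5 in the frame of disc2 above 0.01 m and z of each of disc4, disc5 in the frame of disc3 above 0.01 m and z of disc5 in the frame of disc4 above 0.01 m and value of joint lid above 0.8 rad), for 0.2 s.
2. the lid is down on the case, with the lever still open (value of joint lid below 0.06 rad and value of joint lever below 0.5 rad), for 0.2 s.
3. the bail's bar is over the keeper, behind its lip, with the lid down and the lever not yet pressed (x of bail_bar in the frame of keeper between -0.007 and 0.01 m and z of bail_bar in the frame of keeper below 0.021 m and value of joint lid below 0.06 rad and value of joint lever below 0.7 rad), for 0.2 s.
4. the lever is pressed right down and the lid is pulled tight (value of joint lid below 0.01 rad and value of joint lever above 1.12 rad and x of bail_bar in the frame of keeper between -0.007 and 0.01 m), for 0.2 s.
At the end, for the whole second after the job is handed in: Every disc present is on the post (within 5 mm of its axis, tilt under 0.08 rad, resting within 4 mm on floor or disc below), smaller above larger, at rest; lid under 0.010 rad; lever over 1.12 rad; bail bar behind the keeper's lip, within 10 mm above its saddle (all of step 4 and (z of disc2 in the frame of post_foot below 0.004 m or z of disc2 in the frame of disc1 below 0.019 m) and (z of disc3 in the frame of post_foot below 0.004 m or z of disc3 in the frame of disc1 below 0.019 m or z of disc3 in the frame of disc2 below 0.019 m) and (z of disc4 in the frame of post_foot below 0.004 m or z of disc4 in the frame of disc1 below 0.019 m or z of disc4 in the frame of disc2 below 0.019 m or z of disc4 in the frame of disc3 below 0.019 m) and (z of disc5 in the frame of post_foot below 0.004 m or z of disc5 in the frame of disc1 below 0.019 m or z of disc5 in the frame of disc2 below 0.019 m or z of disc5 in the frame of disc3 below 0.019 m or z of disc5 in the frame of disc4 below 0.019 m) and horizontal distance between each of disc1, disc2, disc3, disc4, disc5 and post_foot below 0.005 m and z of disc1 in the frame of post_foot below 0.004 m and angle between each of disc1, disc2, disc3, disc4, disc5's own z axis and vertical below 0.08 rad and z of disc2 in the frame of post_foot below 0.019 m and z of disc3 in the frame of post_foot below 0.034 m and z of disc4 in the frame of post_foot below 0.049 m and z of disc5 in the frame of post_foot below 0.064 m and z of each of disc2, disc3, disc4, disc5 in the frame of disc1 above 0.01 m and z of each of disc3, disc4, disc5 in the frame of disc2 above 0.01 m and z of each of disc4, disc5 in the frame of disc3 above 0.01 m and z of disc5 in the frame of disc4 above 0.01 m and linear speed of each of disc1, disc2, disc3, disc4, disc5 below 0.03 m/s and z of bail_bar in the frame of keeper below 0.01 m); the robot touches nothing.
It fails at once if a bystander is shoved more than 6 cm from its place (distance of any of music_box, teapot, shoehorn, coin_tray, iron_key, tea_cup, piece_box from where it was at the start of the episode above 0.06 m).
It fails at once if the teapot or the cup is tipped (angle between any of teapot, tea_cup's own z axis and vertical above 0.5 rad).
Of disc1, disc2, disc3, disc4, disc5 only 3 to 5 are there at a start; the rules pass over those that are not, and their reading is None.
At some moment in a run one of disc1, disc2, disc3, disc4, disc5 may be knocked a few centimetres aside while the robot is not near it.
It also fails if it takes over 210 s, if anything falls off the work surface, if the arm or the gripper's body presses on something with over 40 N, if the wrist force passes 120 N, or if a joint passes its speed limit or range.

## Working session

There is one attempt and no reset: what is moved stays moved. The work goes in short steps, Python scripts to look and compute and a tool call to move; the robot and the scene stay as the last step left them, time stands still between calls to the robot, and variables do not carry over. Pictures are saved under pics/ and viewed, and the job is handed in when it is done.

Besides the shell and the picture viewer there is one more tool, called after "Request:" in YAML: its name, and indented under it one key for each argument. step_arm: Moves the arm, as the interface text tells. Its arguments: {"type":"object","properties":{"slide":{"type":"array","items":{"type":"array","items":{"type":"number"}}},"twist":{"type":"array","items":{"type":"number"}},"jaw":{"type":"number"},"force":{"type":"number"}},"required":["slide","twist"]}

```bash
mkdir -p pics && cat > h.py <<'E'
import numpy as np, cv2
from rig import robot
from scipy.spatial.transform import Rotation as R
def cam(n):
    c=robot.camera(n); c['R']=R.from_quat(c['orientation']).as_matrix(); return c
def pts(c):
    d=c['depth'];K=c['camera_matrix'];v,u=np.mgrid[0:d.shape[0],0:d.shape[1]]
    p=np.stack([(u-K[0,2])/K[0,0]*d,(v-K[1,2])/K[1,1]*d,d],-1)
    return p@c['R'].T+np.array(c['origin'])
def proj(c,P):
    p=(np.atleast_2d(P)-np.array(c['origin']))@c['R'];q=p@np.array(c['camera_matrix']).T
    return q[:,:2]/q[:,2:]
def ray(c,u,v,z):
    K=np.array(c['camera_matrix']);d=c['R']@np.linalg.solve(K,[u,v,1.]);o=np.array(c['origin'])
    return o+d*(z-o[2])/d[2]
def save(c,name,s=1.5):
    cv2.imwrite('pics/'+name,cv2.resize(c['color'],None,fx=s,fy=s))
E
python3 - <<'E'
from h import *
for n in ['top','side','wrist']:
    c=cam(n);save(c,n+'0.png');print(n,c['origin'],c['R'].round(3).tolist(),np.array(c['camera_matrix']).tolist())
    np.savez('/tmp/'+n,**{k:np.array(v) for k,v in c.items()})
print(robot.get_obs(),robot.finger_overhang)
E
```

```text
top [0.38252103 0.03147588 1.31235755] [[0.013, -0.996, 0.088], [-1.0, -0.014, -0.005], [0.006, -0.088, -0.996]] [[408.4816806147459, 0.0, 260.65878355740153], [0.0, 408.4816806147459, 197.88454533526482], [0.0, 0.0, 1.0]]
side [0.29134145 0.93036417 0.69053022] [[-0.976, -0.131, 0.175], [-0.218, 0.514, -0.83], [0.019, -0.848, -0.53]] [[397.0503215912321, 0.0, 249.50384172066222], [0.0, 397.0503215912321, 202.71835801270177], [0.0, 0.0, 1.0]]
wrist [0.07066742 0.62567981 0.38415273] [[0.227, 0.939, 0.257], [0.974, -0.218, -0.062], [-0.002, 0.264, -0.964]] [[337.9802700482553, 0.0, 262.31727669016493], [0.0, 337.9802700482553, 183.94198001412778], [0.0, 0.0, 1.0]]
{'time': 0.15, 'q': array([ 1.16348139e+00,  5.28254644e-01,  1.43361531e+00, -9.89821718e-06,
        1.18142332e+00, -1.78506375e-01]), 'joint_velocities': array([-1.46131555e-03, -1.76696396e-03, -2.86689296e-03, -2.03362379e-05,
       -2.82483021e-03, -2.09929343e-03]), 'joint_torque': array([ 1.12743910e-03, -4.40430236e+01, -1.76842690e+01,  6.33910974e-02,
        5.52091899e-02, -9.27407518e-05]), 'position': array([0.14151931, 0.60820771, 0.23879285]), 'tool_rot': array([ 1.14152973e-01,  9.93462821e-01, -8.15415293e-04, -2.41136673e-04]), 'ft_force': array([-1.36859333, -0.82574678, -0.15641063]), 'moment': array([0.01021523, 0.02103219, 0.01116348]), 'grip_width': 0.08728677811153197} 0.017
```

View pics/top0.png

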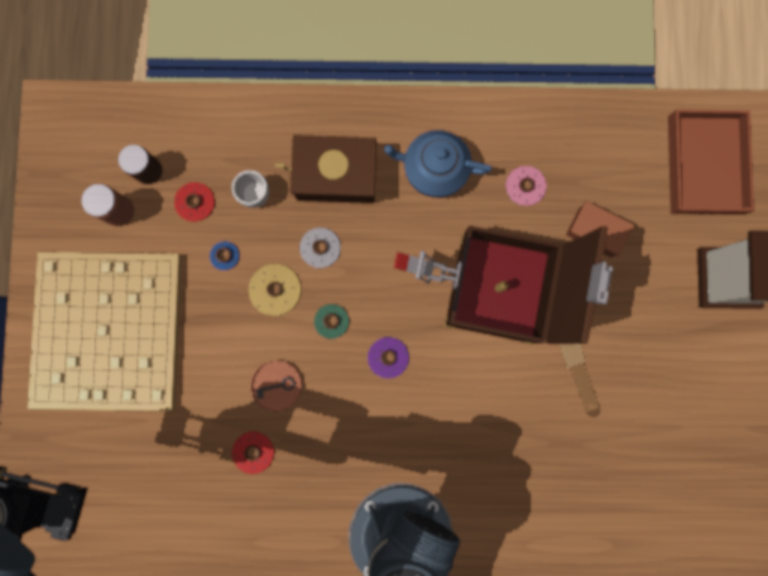

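View pics/side0.png

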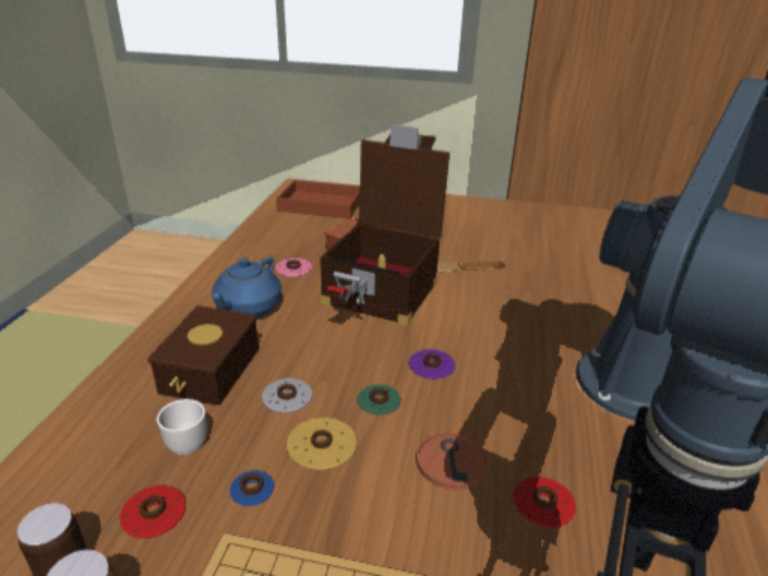

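View pics/wrist0.png

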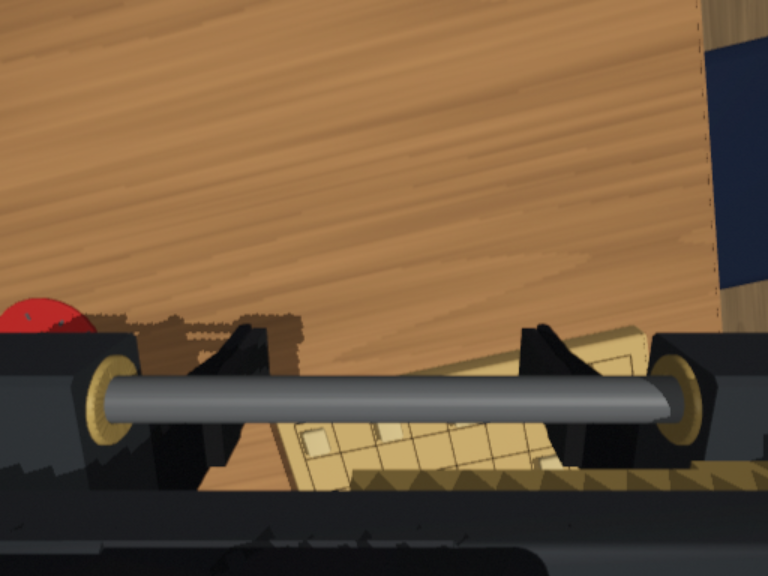

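The top view shows brass (276,289), grey (320,247), green (331,321) and blue (225,255) discs. There is no copper disc: the copper thing at (277,385) is the coin tray holding the key. The case is at about (505,285), with its latch facing image-left (+y).

```bash
cat > meas.py <<'E'
from h import *
def hub(c,u,v,z=0.015,out=0.0):
    pass
def disc(c,name,uv,rad=0.056,tol=45,win=40):
    # colour-seed mask, circle by enclosing
    img=c['color'];P=pts(c)
    u,v=uv
    return P
E
python3 - <<'E'
from h import *
c={k:v for k,v in np.load('/tmp/top.npz').items()}
hsv=cv2.cvtColor(c['color'],cv2.COLOR_BGR2HSV);P=pts(c)
for n,u,v,r in [('d1',276,289,56),('d3',320,247,44),('d4',331,321,38),('d5',225,255,32)]:
    u/=1.5;v/=1.5
    # sample ring colour
    z=ray(c,u,v,0.005)
    s=P[max(0,int(v)-25):int(v)+25,int(u)-25:int(u)+25]
    # flange annulus sample: pixel at 0.75 r
    K=c['camera_matrix'];pr=r/1000*0.75*K[0,0]/1.31
    cols=np.array([img for t in np.arange(0,6.28,.3) for img in [hsv[int(round(v+pr*np.sin(t))),int(round(u+pr*np.cos(t)))]]])
    m=np.median(cols,0).astype(int)
    print(n,m,z.round(3))
    if n=='d3': mask=cv2.inRange(hsv,np.array([0,0,m[2]-60]),np.array([180,60,255]))
    else: mask=cv2.inRange(hsv,np.array([max(0,m[0]-8),max(0,m[1]-60),max(0,m[2]-60)]),np.array([m[0]+8,min(255,m[1]+60),255]))
    w=np.zeros_like(mask);cv2.circle(w,(int(u),int(v)),int(r/1000*K[0,0]/1.31*1.35),255,-1);mask&=w
    cn=max(cv2.findContours(mask,cv2.RETR_EXTERNAL,cv2.CHAIN_APPROX_NONE)[0],key=cv2.contourArea)
    e=cv2.fitEllipse(cv2.convexHull(cn)) 
    ctr=ray(c,*e[0],0.005);edge=np.array([ray(c,p[0][0],p[0][1],0.005) for p in cn])
    print('   ellipse',np.round(e[0],2),'ctr',ctr.round(4),'mean r mm',(np.linalg.norm(edge-ctr,axis=1)*1000).mean().round(1))
# depth hist near discs
    q=P[int(v)-8:int(v)+9,int(u)-8:int(u)+9].reshape(-1,3);print('   z',np.percentile(q[:,2],[5,25,50,75,95]).round(4))
    t=q[(q[:,2]>.011)&(q[:,2]<.02)];print('   hub mean',t.mean(0).round(4),len(t))
# case
mask=(P[:,:,2]>0.07)&(P[:,:,2]<0.125)&(np.abs(P[:,:,0]-0.45)<.2)&(P[:,:,1]<0.02)&(P[:,:,1]>-.45)
q=P[mask];print('case z hist',np.histogram(q[:,2],12))
np.save('/tmp/Ptop.npy',P)
cv2.imwrite('pics/casecrop.png',cv2.resize(c['color'][140:250,250:430],None,fx=4,fy=4,interpolation=cv2.INTER_CUBIC))
v=(P[140:250,250:430,2]*1000).clip(0,350)/350*255
cv2.imwrite('pics/casedepth.png',cv2.resize(v.astype(np.uint8),None,fx=4,fy=4,interpolation=cv2.INTER_NEAREST))
E
```

```text
d1 [ 20 123 183] [0.511 0.272 0.005]
   ellipse [184. 192.] ctr [0.5134 0.2718 0.005 ] mean r mm 72.4
   z [-0.0015  0.0024  0.0053  0.0082  0.0157]
   hub mean [0.5126 0.2759 0.0142] 50
d3 [171  11 157] [0.603 0.18  0.005]
   ellipse [213.05 164.75] ctr [0.6032 0.1806 0.005 ] mean r mm 42.7
   z [-0.0021  0.0024  0.0053  0.0085  0.0161]
   hub mean [0.6051 0.1817 0.0145] 46
d4 [ 74  86 104] [0.444 0.152 0.005]
   ellipse [220.69 213.77] ctr [0.445  0.1524 0.005 ] mean r mm 32.8
   z [-0.0018  0.0026  0.0049  0.0083  0.0155]
   hub mean [0.4472 0.1538 0.0142] 48
d5 [108 137 122] [0.583 0.383 0.005]
   ellipse [149.35 170.16] ctr [0.5827 0.3856 0.005 ] mean r mm 28.0
   z [-0.0023  0.0015  0.0041  0.0077  0.015 ]
   hub mean [0.5835 0.3862 0.0143] 47
case z hist (array([ 77,  58,  72,  92, 100,  91, 105,  89, 106, 436, 327,  87]), array([0.07001888, 0.07459562, 0.07917235, 0.08374909, 0.08832582,
       0.09290256, 0.09747929, 0.10205603, 0.10663276, 0.1112095 ,
       0.11578623, 0.12036297, 0.1249397 ]))
```

View pics/casecrop.png

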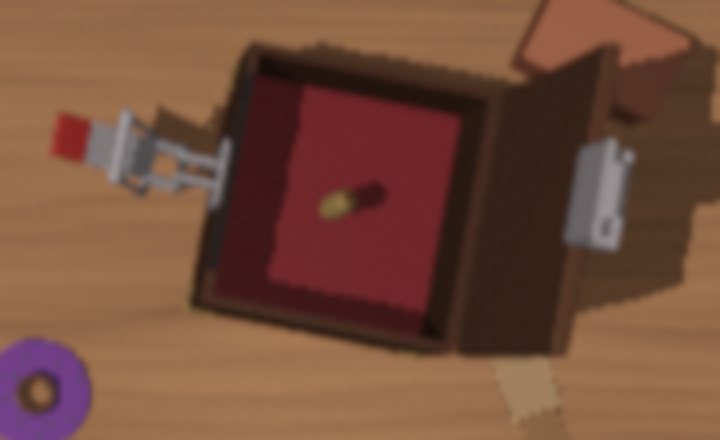

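View pics/casedepth.png

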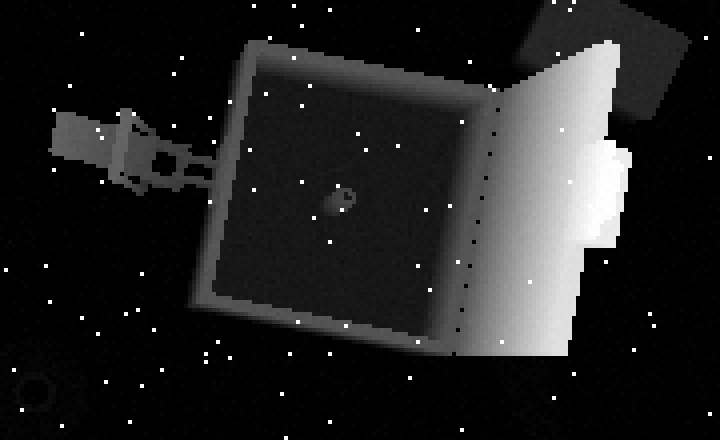

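```bash
python3 - <<'E'
from h import *
P=np.load('/tmp/Ptop.npy');c={k:v for k,v in np.load('/tmp/top.npz').items()}
R0=P[140:250,290:430]
m=((R0[:,:,2]>.108)&(R0[:,:,2]<.1205)).astype(np.uint8)
m=cv2.medianBlur(m*255,3)
q=R0[m>0]
r=cv2.minAreaRect(q[:,:2].astype(np.float32));print('rim rect',r)
# post
w=P[170:210,318:355];s=(w[:,:,2]>.05)&(w[:,:,2]<.105);t=w[s]
for a in np.argsort(-t[:,2])[:40:3]: print(t[a].round(4))
# case walls: sample rim edges via box
E
```

```text
rim rect ((0.49332287907600403, -0.15540051460266113), (0.3388056457042694, 0.2720477283000946), 81.90122985839844)
[ 0.516  -0.2019  0.1013]
[ 0.5224 -0.2025  0.0979]
[ 0.5195 -0.1969  0.096 ]
[ 0.5197 -0.1942  0.0942]
[ 0.5261 -0.2037  0.0922]
[ 0.5232 -0.195   0.0899]
[ 0.5174 -0.2074  0.0883]
[ 0.5204 -0.1925  0.0872]
[ 0.5118 -0.1963  0.0826]
[ 0.5189 -0.1921  0.0725]
[ 0.5167 -0.1906  0.0639]
[ 0.5109 -0.1972  0.0611]
[ 0.5238 -0.192   0.0561]
```

```bash
python3 - <<'E'
from h import *
P=np.load('/tmp/Ptop.npy');c={k:v for k,v in np.load('/tmp/top.npz').items()}
R0=P[140:250,290:430]
m=(((R0[:,:,2]>.108)&(R0[:,:,2]<.122)).astype(np.uint8)*255)
n,l,st,ce=cv2.connectedComponentsWithStats(m);k=1+np.argmax(st[1:,4]);print(st[k])
q=R0[l==k][:,:2];
# histogram projections for yaw
ctr=np.array([.519,-.199])
best=[]
for y in np.radians(np.arange(-115,-65,1.)):
    ax=np.array([np.cos(y),np.sin(y)]);ay=np.array([-ax[1],ax[0]])
    d=(q-ctr)@ax;e=(q-ctr)@ay
    hx=np.histogram(d,np.arange(-.12,.12,.003))[0];hy=np.histogram(e,np.arange(-.12,.12,.003))[0]
    best.append(((hx**2).sum()+(hy**2).sum(),np.degrees(y)))
best.sort();print(best[-4:])
y=np.radians(best[-1][1]);ax=np.array([np.cos(y),np.sin(y)]);ay=np.array([-ax[1],ax[0]])
d=(q-ctr)@ax;e=(q-ctr)@ay
print(np.histogram(d,np.arange(-.12,.13,.005)));print(np.histogram(e,np.arange(-.12,.13,.005)))
def line(s,a,b):
    f=np.polyfit(a[s],b[s],1);return f
# front wall
f=line((d<-.08)&(abs(e)<.08),e,d);print('front',f)
for sg in(-1,1):
    print('side',sg,line((e*sg>.085)&(abs(d)<.08),d,e))
E
```

```text
[ 10  10  76  79 803]
[(np.int64(50202), np.float64(-99.0)), (np.int64(53690), np.float64(-102.0)), (np.int64(55180), np.float64(-100.0)), (np.int64(56460), np.float64(-101.0))]
(array([  0,   0,   0,   0,   2, 105,  88,  11,   9,  11,  10,  11,   8,
        12,  10,  11,   9,  10,  10,   8,  10,  12,  10,  10,  10,  11,
        10,   9,  12,  10,   9,  11,  11,   9,  11,   8,  10,  10,  10,
        10,  10,  89, 117,  59,   0,   0,   0,   0,   0]), array([-1.20000000e-01, -1.15000000e-01, -1.10000000e-01, -1.05000000e-01,
       -1.00000000e-01, -9.50000000e-02, -9.00000000e-02, -8.50000000e-02,
       -8.00000000e-02, -7.50000000e-02, -7.00000000e-02, -6.50000000e-02,
       -6.00000000e-02, -5.50000000e-02, -5.00000000e-02, -4.50000000e-02,
       -4.00000000e-02, -3.50000000e-02, -3.00000000e-02, -2.50000000e-02,
       -2.00000000e-02, -1.50000000e-02, -1.00000000e-02, -5.00000000e-03,
        1.11022302e-16,  5.00000000e-03,  1.00000000e-02,  1.50000000e-02,
        2.00000000e-02,  2.50000000e-02,  3.00000000e-02,  3.50000000e-02,
        4.00000000e-02,  4.50000000e-02,  5.00
[... 912 characters left out ...]
, -3.00000000e-02, -2.50000000e-02,
       -2.00000000e-02, -1.50000000e-02, -1.00000000e-02, -5.00000000e-03,
        1.11022302e-16,  5.00000000e-03,  1.00000000e-02,  1.50000000e-02,
        2.00000000e-02,  2.50000000e-02,  3.00000000e-02,  3.50000000e-02,
        4.00000000e-02,  4.50000000e-02,  5.00000000e-02,  5.50000000e-02,
        6.00000000e-02,  6.50000000e-02,  7.00000000e-02,  7.50000000e-02,
        8.00000000e-02,  8.50000000e-02,  9.00000000e-02,  9.50000000e-02,
        1.00000000e-01,  1.05000000e-01,  1.10000000e-01,  1.15000000e-01,
        1.20000000e-01,  1.25000000e-01]))
front [-0.00288487 -0.09059265]
side -1 [ 0.00437953 -0.09544974]
side 1 [0.00359384 0.09612361]
```

```bash
cat >> h.py <<'E'
def go(x,y,z,ang=None):
    """print shift in current tool axes, rows needed and twist to reach tool-x heading ang"""
    o=robot.get_obs();M=R.from_quat(o['tool_rot']).as_matrix();p=np.array(o['position'])
    d=(np.array([x,y,z])-p)*1000;s=M.T@d
    a=np.degrees(np.arctan2(M[1,0],M[0,0]))
    print('t',round(o['time'],2),'pos',p.round(4),'ang',a.round(2),'tilt',np.degrees(np.arccos(-M[2,2])).round(2),'F',np.round(o['ft_force'],1),'w',round(o['grip_width'],4),'q6',round(np.degrees(o['q'][5])))
    print('slide total',s.round(1),'min rows',int(np.ceil(np.linalg.norm(s)/40)),'twist',None if ang is None else round((a-ang+180)%360-180,1))
E
python3 -c "
from h import *
go(.513,.2745,.22,79.2)"
```

```text
t 0.15 pos [0.1415 0.6082 0.2388] ang 166.89 tilt 0.1 F [-1.4 -0.8 -0.2] w 0.0873 q6 -10
slide total [-437.5 -240.7   19.1] min rows 13 twist 87.7
```

Request:
step_arm:
  slide:
    - [-29.2,-16,1.3]
    - [-29.2,-16,1.3]
    - [-29.2,-16,1.3]
    - [-29.2,-16,1.3]
    - [-29.2,-16,1.3]
    - [-29.2,-16,1.3]
    - [-29.2,-16,1.3]
    - [-29.2,-16,1.3]
    - [-29.2,-16,1.3]
    - [-29.2,-16,1.3]
    - [-29.2,-16,1.3]
    - [-29.2,-16,1.3]
    - [-29.2,-16,1.3]
    - [-29.2,-16,1.3]
    - [-29.2,-16,1.3]
    - [0,0,0]
    - [0,0,0]
  twist: [0,0,0,0,0,0,0,0,0,0,0,0,0,0,0,0,0]
  jaw: 60
  force: 20

```text
time: 1.57
position: [0.515, 0.2742, 0.2196]
tool_rot: [0.116, 0.993, -0.0, -0.0]
ft_force: [-0.1, 0.7, 0.4]
grip_width: 0.0598
```

Request:
step_arm:
  slide:
    - [0,0,0]
    - [0,0,0]
    - [0,0,0]
    - [0,0,0]
    - [0,0,0]
    - [0,0,0]
    - [0,0,0]
    - [0,0,0]
    - [0,0,0]
    - [0,0,0]
    - [0,0,0]
    - [0,0,0]
    - [0,0,0]
    - [0,0,0]
    - [0,0,0]
  twist: [6.75,6.75,6.75,6.75,6.75,6.75,6.75,6.75,6.75,6.75,6.75,6.75,6.75,0,0]

```text
time: 2.82
position: [0.5127, 0.2764, 0.2199]
tool_rot: [0.769, 0.639, -0.0, -0.0]
ft_force: [-0.5, -0.2, -0.0]
grip_width: 0.0598
```

```bash
python3 - <<'E'
from h import *
go(.513,.2745,.22,79.2)
c=cam('wrist');save(c,'w1.png')
np.savez('/tmp/wrist1',**{k:np.array(v) for k,v in c.items()})
o=robot.get_obs()
print(proj(c,[.513,.2745,.015])*1.5, proj(c,o['position'])*1.5)
c=cam('top');save(c,'t1.png')
E
```

```text
t 2.82 pos [0.5127 0.2764 0.2199] ang 79.4 tilt 0.06 F [-0.5 -0.2 -0. ] w 0.0598 q6 28
slide total [-1.8  0.7 -0.1] min rows 1 twist 0.2
[[395.70481629 246.74124083]] [[396.19985332 377.90109697]]
```

View pics/w1.png

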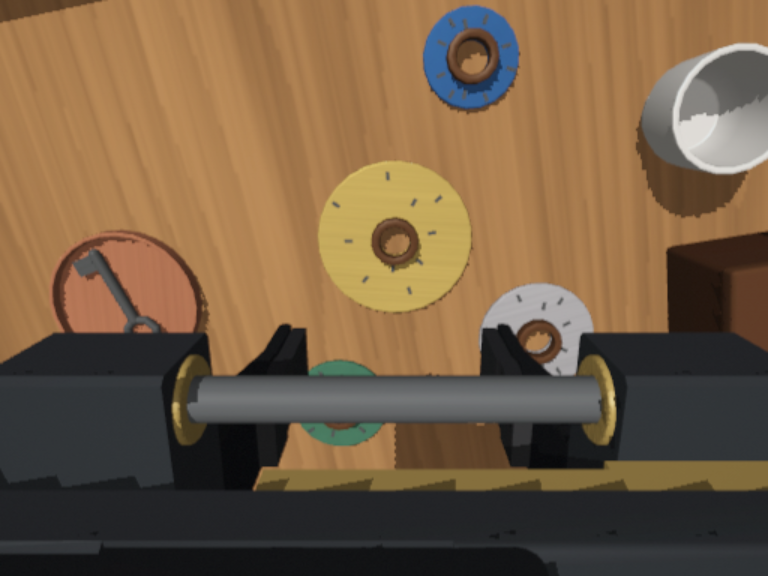

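View pics/t1.png

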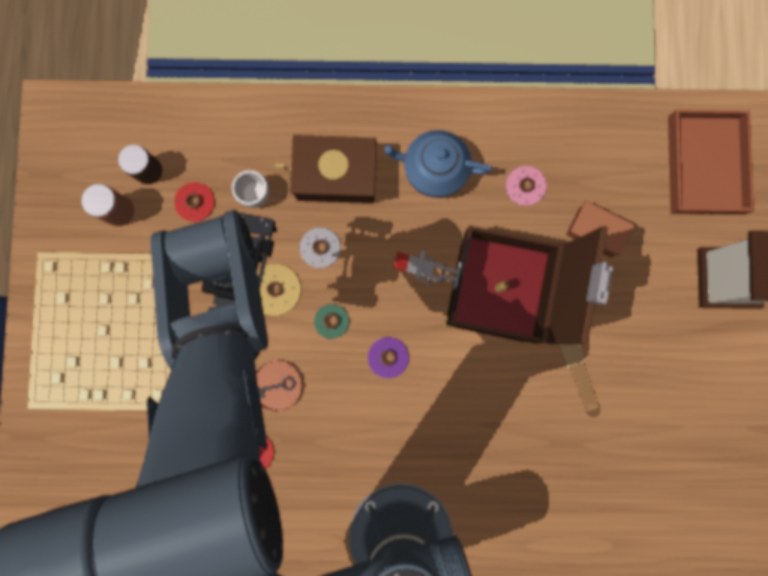

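```bash
cat >> h.py <<'E'
HS={'d1':((20,110,120),(32,200,255)),'d3':((0,0,110),(180,45,255)),'d4':((60,60,50),(95,255,255)),'d5':((100,120,60),(122,255,255))}
RAD={'d1':56,'d3':44,'d4':38,'d5':32}
def flange(c,n,guess,z=0.005,verbose=True):
    hsv=cv2.cvtColor(c['color'],cv2.COLOR_BGR2HSV);m=cv2.inRange(hsv,*[np.array(x,np.uint8) for x in HS[n]])
    u,v=proj(c,[guess[0],guess[1],z])[0]
    d=(np.array([*guess,z])-np.array(c['origin']))@c['R'][:,2];pr=RAD[n]/1000*c['camera_matrix'][0][0]/d
    w=np.zeros_like(m);cv2.circle(w,(int(u),int(v)),int(pr*1.4),255,-1);m&=w
    cs=cv2.findContours(m,cv2.RETR_EXTERNAL,cv2.CHAIN_APPROX_NONE)[0]
    if not cs: print(n,'none');return None
    cn=max(cs,key=cv2.contourArea)
    hull=cv2.convexHull(cn)[:,0]
    E=np.array([ray(c,a[0],a[1],z)[:2] for a in hull])
    from scipy.optimize import least_squares
    s=least_squares(lambda k:np.hypot(*(E-k[:2]).T)-k[2],[*guess,.04],loss='soft_l1',f_scale=.001)
    if verbose: print(n,'flange',s.x.round(4),'res mm',(np.abs(s.fun).mean()*1000).round(2),'expected r',RAD[n])
    return s.x
E
python3 - <<'E'
from h import *
c={k:v for k,v in np.load('/tmp/wrist1.npz').items()}
flange(c,'d1',(.513,.275));flange(c,'d5',(.583,.386))
t=cam('top')
for n,g in [('d3',(.604,.181)),('d4',(.446,.153)),('d1',(.513,.275)),('d5',(.583,.386))]: flange(t,n,g)
t={k:v for k,v in np.load('/tmp/top.npz').items()}
for n,g in [('d3',(.604,.181)),('d4',(.446,.153)),('d1',(.513,.275)),('d5',(.583,.386))]: flange(t,n,g)
print(robot.get_obs()['q'])
E
```

```text
d1 flange [0.5125 0.2783 0.0554] res mm 0.16 expected r 56
d5 flange [0.5841 0.3884 0.031 ] res mm 0.11 expected r 32
d3 flange [0.6035 0.1808 0.043 ] res mm 0.38 expected r 44
d4 flange [0.445  0.1524 0.0338] res mm 0.33 expected r 38
d1 flange [0.5113 0.2734 0.0516] res mm 2.64 expected r 56
d5 none
d3 flange [0.6038 0.1806 0.0428] res mm 0.26 expected r 44
d4 flange [0.445  0.1523 0.0338] res mm 0.36 expected r 38
d1 flange [0.5112 0.2756 0.0525] res mm 0.33 expected r 56
d5 flange [0.5825 0.3854 0.0276] res mm 0.4 expected r 32
[3.01643210e-01 4.94030061e-01 1.56128659e+00 7.51106657e-05
 1.08664668e+00 4.88597232e-01]
```

Request:
step_arm:
  slide:
    - [0.6,-0.7,35]
    - [0,0,35]
    - [0,0,35]
    - [0,0,35]
    - [0,0,30]
    - [0,0,10]
    - [0,0,8]
    - [0,0,6]
    - [0,0,2]
    - [0,0,0]
    - [0,0,0]
  twist: [0,0,0,0,0,0,0,0,0,0,0]

```text
time: 3.88
position: [0.5143, 0.2767, 0.0255]
tool_rot: [0.771, 0.637, 0.001, 0.001]
ft_force: [0.3, -0.1, -0.2]
grip_width: 0.06
```

Request:
step_arm:
  slide:
    - [0,0,0]
    - [0,0,0]
    - [0,0,0]
    - [0,0,0]
    - [0,0,0]
    - [0,0,0]
  twist: [0,0,0,0,0,0]
  jaw: 25
  force: 25

```text
time: 4.38
position: [0.5133, 0.2764, 0.0243]
tool_rot: [0.771, 0.637, 0.0, -0.0]
ft_force: [0.5, 0.1, 1.3]
grip_width: 0.032
```

Request:
step_arm:
  slide:
    - [0,0,-8]
    - [0,0,-20]
    - [0,0,-35]
    - [0,0,-35]
    - [0,0,-35]
    - [0,0,-35]
    - [0,0,-20]
    - [0,0,-8]
    - [0,0,0]
    - [0,0,0]
  twist: [0,0,0,0,0,0,0,0,0,0]

```text
time: 5.22
position: [0.5125, 0.276, 0.2193]
tool_rot: [0.771, 0.637, -0.001, -0.0]
ft_force: [-0.4, -0.2, -2.7]
grip_width: 0.032
```

```bash
python3 - <<'E'
from h import *
go(.519,-.199,.24,79.2)
c=cam('wrist');save(c,'w2.png')
print(proj(c,robot.get_obs()['position'])*1.5)
E
```

```text
t 5.22 pos [0.5125 0.276  0.2193] ang 79.14 tilt 0.09 F [-0.4 -0.2 -2.7] w 0.032 q6 28
slide total [-465.3   95.9  -20.4] min rows 12 twist -0.1
[[393.90085819 376.98260673]]
```

View pics/w2.png

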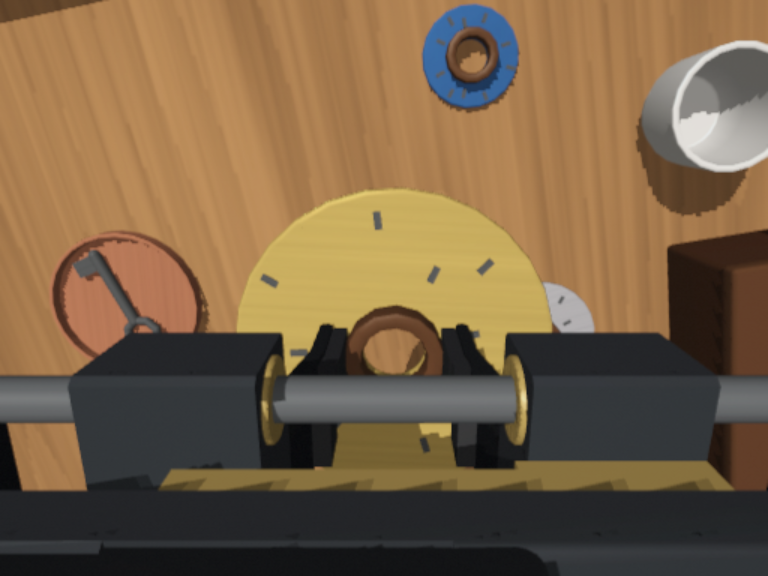

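```bash
cat >> h.py <<'E'
def held(c,n,off=0.0243):
    """arc fit of held disc's front flange edge, known radius; returns offset of centre from TCP along tool x,y (mm)"""
    from scipy.optimize import least_squares
    o=robot.get_obs();p=np.array(o['position']);M=R.from_quat(o['tool_rot']).as_matrix()
    z=p[2]-off+0.005
    hsv=cv2.cvtColor(c['color'],cv2.COLOR_BGR2HSV);m=cv2.inRange(hsv,*[np.array(x,np.uint8) for x in HS[n]])
    m[222:]=0
    k,l,st,ce=cv2.connectedComponentsWithStats(m)
    pr=proj(c,[[*(p+M@np.array([RAD[n]/1000*.75,0,0]))[:2],z]])[0].astype(int);j=l[pr[1],pr[0]]
    if j==0: j=1+np.argmax(st[1:,4])
    top=[]
    for u in range(c['color'].shape[1]):
        v=np.flatnonzero(l[:,u]==j)
        if len(v): top.append((u,v[0]))
    E=np.array([ray(c,a,b,z)[:2] for a,b in top])
    E=((E-p[:2])@M[:2,:2])*1000
    r=RAD[n]-.5
    s=least_squares(lambda k:np.hypot(*(E-k).T)-r,[0,0],loss='soft_l1',f_scale=.5)
    print(n,'held offset tool x,y mm',s.x.round(2),'res',np.abs(s.fun).mean().round(2),'n',len(E));return s.x
def post(c,zs=(0.100,)):
    pass
E
python3 - <<'E'
from h import *
c=cam('wrist');held(c,'d1')
E
```

```text
d1 held offset tool x,y mm [ 1.66 -0.71] res 0.17 n 210
```

```bash
python3 - <<'E'
from h import *
go(.401,-.177,.30,79.2)
E
```

```text
t 5.32 pos [0.5118 0.2758 0.2179] ang 79.14 tilt 0.27 F [-0.  -0.4 -1.5] w 0.0319 q6 28
slide total [-465.8  -23.8  -81. ] min rows 12 twist -0.1
```

Request:
step_arm:
  slide:
    - [0,0,-27]
    - [0,0,-27]
    - [0,0,-27]
    - [-31,-1.6,0]
    - [-31,-1.6,0]
    - [-31,-1.6,0]
    - [-31,-1.6,0]
    - [-31,-1.6,0]
    - [-31,-1.6,0]
    - [-31,-1.6,0]
    - [-31,-1.6,0]
    - [-31,-1.6,0]
    - [-31,-1.6,0]
    - [-31,-1.6,0]
    - [-31,-1.6,0]
    - [-31,-1.6,0]
    - [-31,-1.6,0]
    - [-31,-1.6,0]
    - [0,0,0]
    - [0,0,0]
  twist: [0,0,0,0,0,0,0,0,0,0,0,0,0,0,0,0,0,0,0,0]

```text
time: 6.98
position: [0.4012, -0.1767, 0.2994]
tool_rot: [0.772, 0.636, -0.0, -0.002]
ft_force: [0.2, 0.7, -2.3]
grip_width: 0.0322
```

```bash
python3 - <<'E'
from h import *
go(.401,-.177,.30,79.2)
c=cam('wrist');save(c,'w3.png');held(c,'d1')
print(proj(c,[[.519,-.199,.1],[.519,-.199,.03]])*1.5)
E
```

```text
t 6.98 pos [ 0.4012 -0.1767  0.2994] ang 78.92 tilt 0.23 F [ 0.2  0.7 -2.3] w 0.0322 q6 -27
slide total [-0.3 -0.2 -0.6] min rows 1 twist -0.3
d1 held offset tool x,y mm [ 0.56 -0.72] res 0.19 n 210
[[568.38555474 245.5841469 ]
 [540.51838053 228.19441392]]
```

View pics/w3.png

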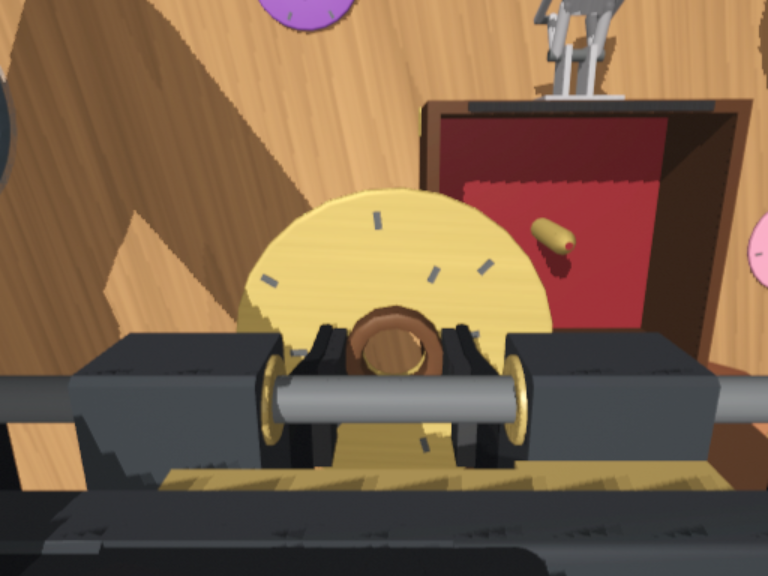

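```bash
python3 - <<'E'
from h import *
c=cam('wrist');print(ray(c,570/1.5,246/1.5,.1))
cv2.imwrite('pics/post.png',cv2.resize(c['color'][135:190,335:405],None,fx=10,fy=10,interpolation=cv2.INTER_NEAREST))
print(proj(c,[[.519,-.199,.1],[.519,-.199,.088],[.519,-.199,.03]]))
held(c,'d1')
E
```

```text
[ 0.52018065 -0.19801234  0.1       ]
[[378.96091844 165.12363649]
 [375.28993095 162.79262516]
 [360.40402951 153.34034428]]
d1 held offset tool x,y mm [ 1.08 -0.94] res 0.19 n 210
```

View pics/post.png

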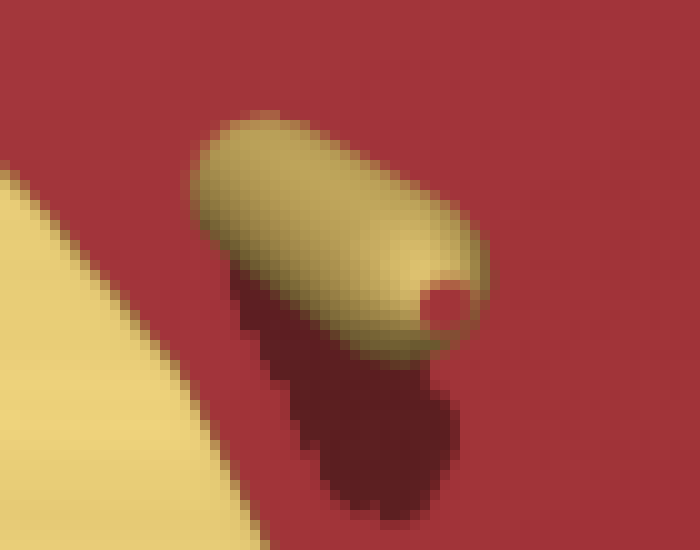

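```bash
python3 - <<'E'
from h import *
go(.520,-.2002,.13,79.2)
E
```

```text
t 7.08 pos [ 0.4015 -0.1749  0.2998] ang 79.12 tilt 0.22 F [-0.2 -0.1 -0.5] w 0.0323 q6 -27
slide total [ -2.9 121.7 169.4] min rows 6 twist -0.1
```

Request:
step_arm:
  slide:
    - [-0.5,20,0]
    - [-0.5,20,0]
    - [-0.5,20,0]
    - [-0.5,20,0]
    - [-0.4,20,0]
    - [0,21,0]
    - [0,0,20]
    - [0,0,30]
    - [0,0,30]
    - [0,0,30]
    - [0,0,30]
    - [0,0,20]
    - [0,0,9]
    - [0,0,0]
    - [0,0,0]
  twist: [0,0,0,0,0,0,0,0,0,0,0,0,0,0,0]

```text
time: 8.33
position: [0.5209, -0.2001, 0.1321]
tool_rot: [0.77, 0.638, -0.0, -0.0]
ft_force: [0.4, -0.3, -1.3]
grip_width: 0.0322
```

```bash
python3 - <<'E'
from h import *
go(.520,-.2002,.07,79.2)
c=cam('side');save(c,'s4.png');c=cam('wrist');save(c,'w4.png')
E
```

```text
t 8.33 pos [ 0.5209 -0.2001  0.1321] ang 79.23 tilt 0.03 F [ 0.4 -0.3 -1.3] w 0.0322 q6 -22
slide total [-0.3 -0.9 62.1] min rows 2 twist 0.0
```

View pics/s4.png

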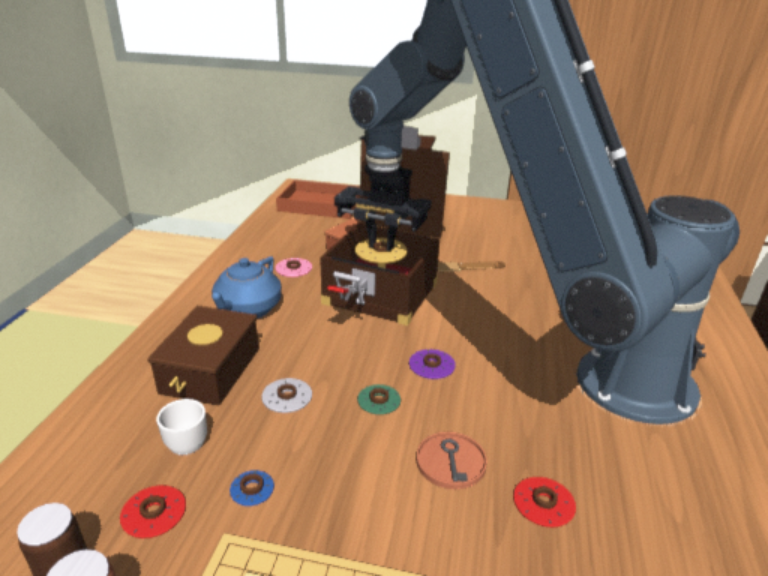

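View pics/w4.png

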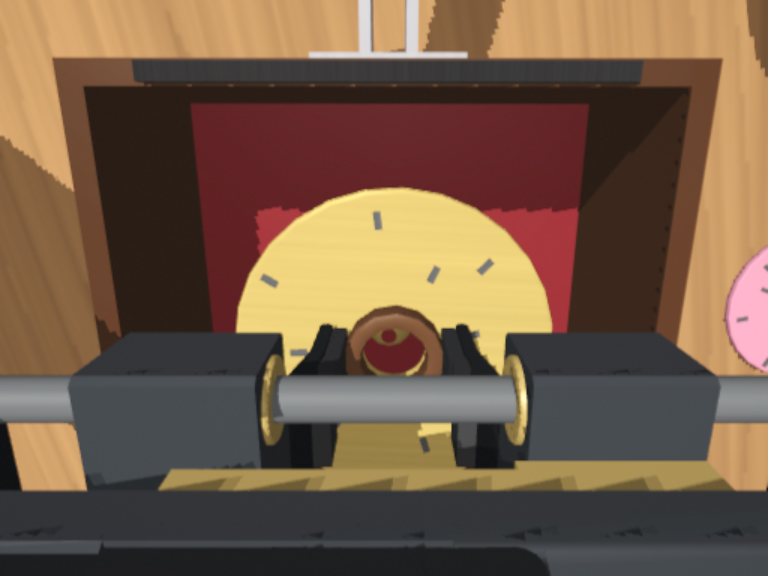

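```bash
python3 - <<'E'
from h import *
c=cam('wrist');o=robot.get_obs();p=np.array(o['position']);M=R.from_quat(o['tool_rot']).as_matrix()
print(p, 'tip tool-offset', (((ray(c,389/1.5,336/1.5,.1)-p)@M)*1000).round(2));held(c,'d1')
cv2.imwrite('pics/bore.png',cv2.resize(c['color'][195:260,220:305],None,fx=9,fy=9,interpolation=cv2.INTER_CUBIC))
E
```

```text
[ 0.52169123 -0.20127241  0.13367192] tip tool-offset [ 0.63 -2.35 33.66]
d1 held offset tool x,y mm [ 1.84 -0.7 ] res 0.22 n 210
```

View pics/bore.png

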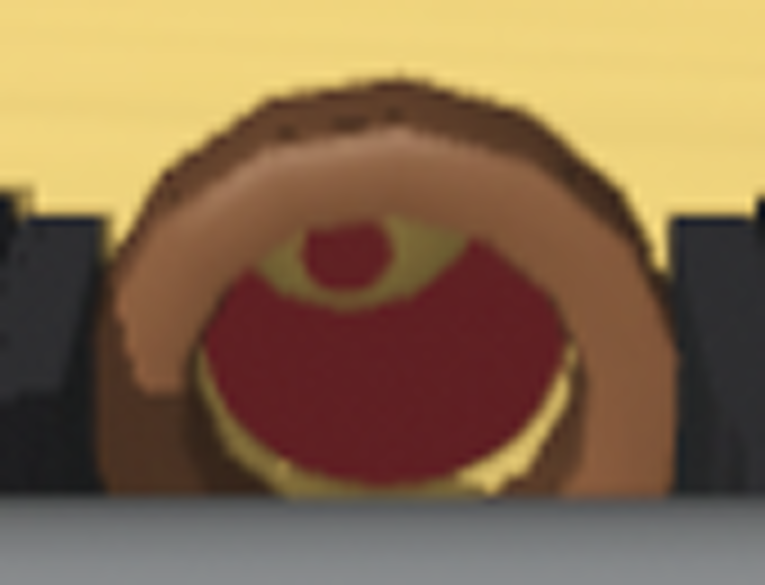

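Request:
step_arm:
  slide:
    - [-0.8,-1.7,0]
    - [0,0,4]
    - [0,0,6]
    - [0,0,6]
    - [0,0,6]
    - [0,0,6]
    - [0,0,6]
    - [0,0,0]
  twist: [0,0,0,0,0,0,0,0]

```text
time: 9.15
position: [0.5178, -0.2009, 0.0964]
tool_rot: [0.771, 0.637, -0.0, -0.001]
ft_force: [-0.4, 0.5, -0.7]
grip_width: 0.032
```

```bash
python3 - <<'E'
from h import *
go(.520,-.2002,.07,79.2)
c=cam('wrist')
cv2.imwrite('pics/bore2.png',cv2.resize(c['color'][195:260,220:305],None,fx=9,fy=9,interpolation=cv2.INTER_CUBIC))
go(.520,-.2002,.07,79.2)
E
```

```text
t 9.15 pos [ 0.5178 -0.2009  0.0964] ang 79.14 tilt 0.18 F [-0.4  0.5 -0.7] w 0.032 q6 -22
slide total [ 1.1  2.1 26.4] min rows 1 twist -0.1
t 9.2 pos [ 0.5181 -0.2011  0.097 ] ang 79.14 tilt 0.13 F [-0.5 -0.2 -1.5] w 0.0321 q6 -22
slide total [ 1.2  1.8 27. ] min rows 1 twist -0.1
```

View pics/bore2.png

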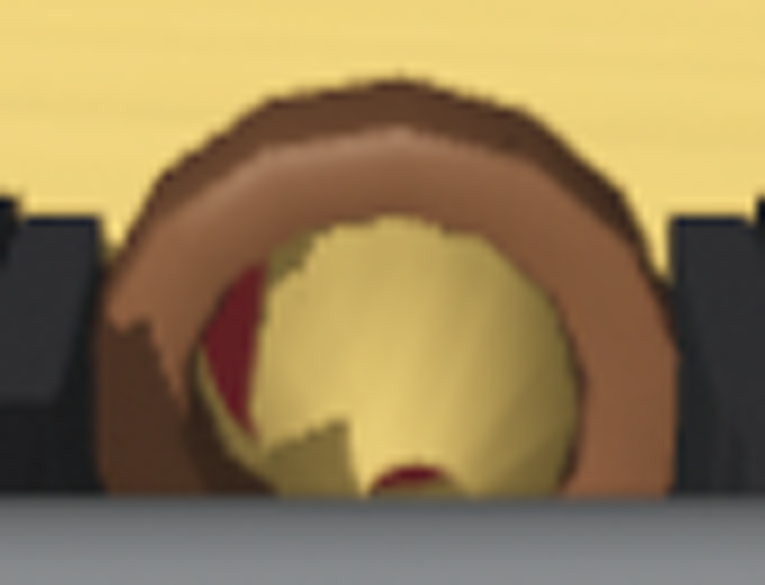

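Request:
step_arm:
  slide:
    - [0,1.0,0]
    - [0,0,6]
    - [0,0,6]
    - [0,0,6]
    - [0,0,5]
    - [0,0,2]
    - [0,0,0]
    - [0,0,0]
  twist: [0,0,0,0,0,0,0,0]

```text
time: 9.87
position: [0.5196, -0.2016, 0.0728]
tool_rot: [0.771, 0.637, -0.0, -0.0]
ft_force: [0.1, -0.6, -2.4]
grip_width: 0.0322
```

Request:
step_arm:
  slide:
    - [0,0,0]
    - [0,0,0]
    - [0,0,0]
    - [0,0,0]
    - [0,0,0]
  twist: [0,0,0,0,0]
  jaw: 60

```text
time: 10.28
position: [0.5199, -0.2018, 0.0734]
tool_rot: [0.771, 0.637, 0.0, 0.0]
ft_force: [-0.1, -0.7, 0.2]
grip_width: 0.056
```

```bash
python3 - <<'E'
from h import *
go(.520,-.2002,.3,79.2)
c=cam('wrist');save(c,'w5.png')
E
```

```text
t 10.28 pos [ 0.5199 -0.2018  0.0734] ang 79.14 tilt 0.04 F [-0.1 -0.7  0.2] w 0.056 q6 -22
slide total [   1.5   -0.  -226.6] min rows 6 twist -0.1
```

View pics/w5.png

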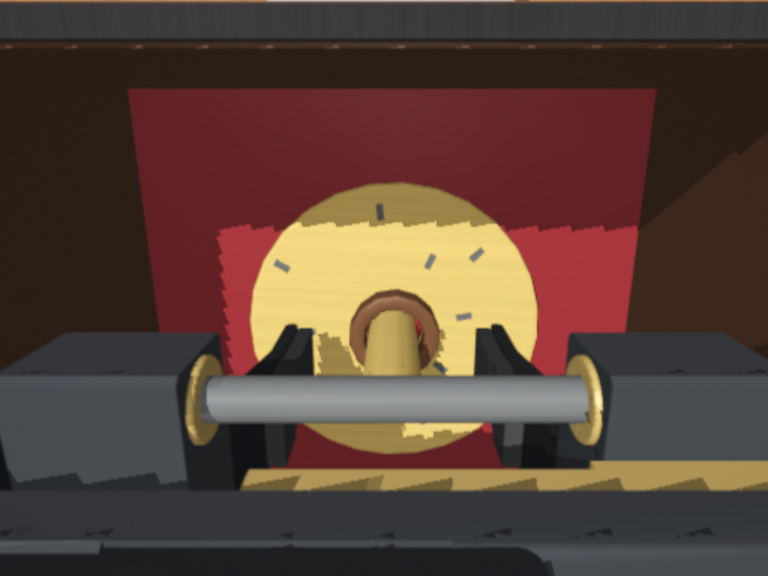

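Request:
step_arm:
  slide:
    - [0,0,-30]
    - [0,0,-38]
    - [0,0,-38]
    - [0,0,-38]
    - [0,0,-38]
    - [0,0,-20]
    - [0,0,0]
    - [0,0,0]
  twist: [0,0,0,0,0,0,0,0]

```text
time: 11.0
position: [0.5201, -0.2018, 0.2765]
tool_rot: [0.771, 0.637, 0.001, 0.002]
ft_force: [0.9, -0.0, -0.3]
grip_width: 0.0599
```

```bash
python3 - <<'E'
from h import *
go(.605,.182,.22,169.2)
c=cam('wrist');save(c,'w6.png')
E
```

```text
t 11.0 pos [ 0.5201 -0.2018  0.2765] ang 79.15 tilt 0.19 F [ 0.9 -0.  -0.3] w 0.0599 q6 -22
slide total [393.  11.  56.] min rows 10 twist -90.1
```

View pics/w6.png

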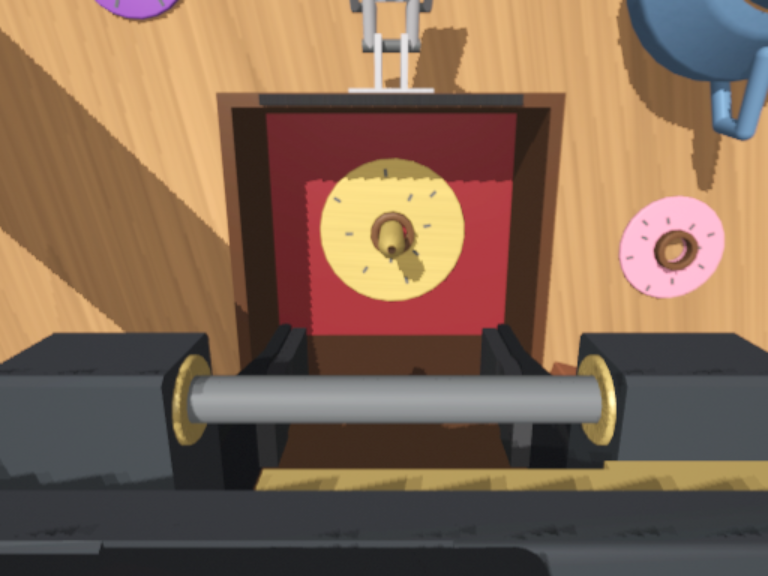

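Request:
step_arm:
  slide:
    - [30.2,0.8,0]
    - [30.2,0.8,0]
    - [30.2,0.8,0]
    - [30.2,0.8,0]
    - [30.2,0.8,4]
    - [30.2,0.8,8]
    - [30.2,0.8,8]
    - [30.2,0.8,8]
    - [30.2,0.8,8]
    - [30.2,0.8,8]
    - [30.2,0.8,8]
    - [30.2,1,4]
    - [30.2,1,0]
    - [0,0,0]
  twist: [0,0,0,0,0,0,0,0,0,0,0,0,0,0]

```text
time: 12.22
position: [0.6033, 0.1869, 0.2158]
tool_rot: [0.769, 0.639, -0.001, -0.002]
ft_force: [1.3, 0.2, 0.9]
grip_width: 0.0599
```

Request:
step_arm:
  slide:
    - [0,0,0]
    - [0,0,0]
    - [0,0,0]
    - [0,0,0]
    - [0,0,0]
    - [0,0,0]
    - [0,0,0]
    - [0,0,0]
    - [0,0,0]
    - [0,0,0]
    - [0,0,0]
    - [0,0,0]
    - [0,0,0]
    - [0,0,0]
    - [0,0,0]
    - [0,0,0]
  twist: [-7,-7,-7,-7,-7,-7,-7,-7,-7,-7,-7,-7,-6,0,0,0]

```text
time: 13.55
position: [0.6036, 0.1815, 0.2178]
tool_rot: [0.096, 0.995, -0.0, -0.001]
ft_force: [0.9, -0.5, -0.1]
grip_width: 0.06
```

```bash
python3 - <<'E'
from h import *
c=cam('wrist');save(c,'w7.png');f=flange(c,'d3',(.604,.181))
go(f[0],f[1],.024,169.2)
P=pts(c)
m=(P[:,:,2]>.04)&(P[:,:,0]>.6);q=P[m];print('tall',np.percentile(q[:,0],[0.5,2,50]),q[:,2].max())
E
```

```text
d3 flange [0.6043 0.1827 0.0435] res mm 0.1 expected r 44
t 13.6 pos [0.6038 0.1816 0.2181] ang 169.03 tilt 0.1 F [-0.3 -0.5 -0.3] w 0.0603 q6 -72
slide total [ -0.6   1.3 194.1] min rows 5 twist -0.2
tall [0.6000606  0.60031622 0.70879241] 0.2770681854043477
```

View pics/w7.png

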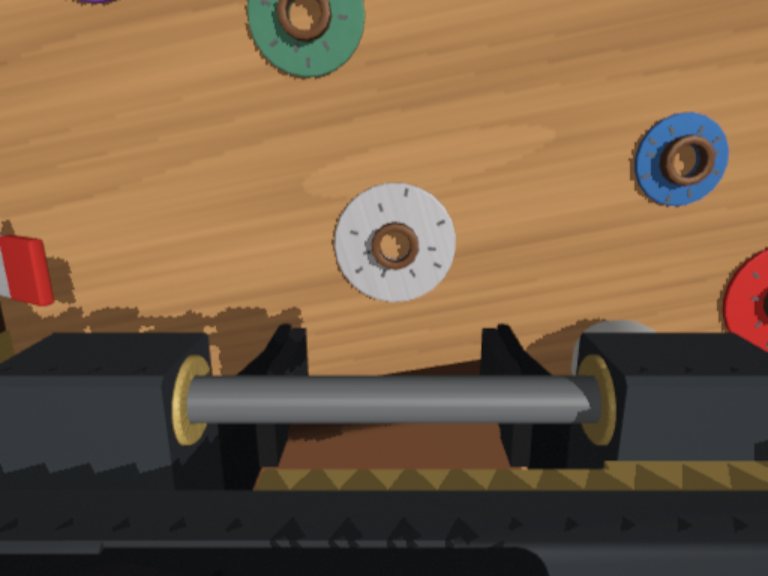

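```bash
python3 - <<'E'
from h import *
P=np.load('/tmp/Ptop.npy')
q=P[(P[:,:,2]>.06)&(P[:,:,2]<.09)&(P[:,:,0]>.62)&(P[:,:,0]<.85)&(P[:,:,1]>.08)&(P[:,:,1]<.28)];print('box',np.percentile(q,[1,99],axis=0))
q=P[(P[:,:,2]>.06)&(P[:,:,2]<.2)&(P[:,:,0]>.5)&(P[:,:,0]<.64)&(P[:,:,1]>-.09)&(P[:,:,1]<.1)];print('latch',np.percentile(q,[1,50,99],axis=0))
E
```

```text
box [[0.70210011 0.08101453 0.06471098]
 [0.82408824 0.23607965 0.08758155]]
latch [[ 0.52499827 -0.08738977  0.07110088]
 [ 0.551324   -0.02989817  0.11350916]
 [ 0.57543189  0.01985993  0.13959406]]
```

Request:
step_arm:
  slide:
    - [-1,2,35]
    - [0,0,35]
    - [0,0,35]
    - [0,0,35]
    - [0,0,28]
    - [0,0,10]
    - [0,0,8]
    - [0,0,6]
    - [0,0,2]
    - [0,0,0]
    - [0,0,0]
  twist: [0,0,0,0,0,0,0,0,0,0,0]

```text
time: 14.52
position: [0.6067, 0.1839, 0.0266]
tool_rot: [0.095, 0.996, 0.0, 0.001]
ft_force: [-0.4, 0.3, -0.0]
grip_width: 0.0606
```

Request:
step_arm:
  slide:
    - [0,0,0]
    - [0,0,0]
    - [0,0,0]
    - [0,0,0]
    - [0,0,0]
    - [0,0,0]
  twist: [0,0,0,0,0,0]
  jaw: 25

```text
time: 15.02
position: [0.6057, 0.1835, 0.0254]
tool_rot: [0.094, 0.996, -0.0, 0.0]
ft_force: [0.4, -0.7, 1.6]
grip_width: 0.0328
```

Request:
step_arm:
  slide:
    - [0,0,-8]
    - [0,0,-20]
    - [0,0,-35]
    - [0,0,-40]
    - [0,0,-40]
    - [0,0,-40]
    - [0,0,-40]
    - [0,0,-33]
    - [0,0,-20]
    - [0,0,0]
  twist: [0,0,0,0,0,0,0,0,0,0]

```text
time: 15.85
position: [0.6081, 0.1843, 0.3076]
tool_rot: [0.095, 0.996, 0.001, 0.006]
ft_force: [0.4, 0.3, -1.0]
grip_width: 0.0325
```

```bash
python3 - <<'E'
from h import *
go(.520,-.2015,.30,79.2)
E
```

```text
t 15.85 pos [0.6081 0.1843 0.3076] ang 169.15 tilt 0.69 F [ 0.4  0.3 -1. ] w 0.0325 q6 -72
slide total [  14.  -395.5    5.9] min rows 10 twist 90.0
```

Request:
step_arm:
  slide:
    - [0,0,0]
    - [0,0,0]
    - [0,0,0]
    - [0,0,0]
    - [0,0,0]
    - [0,0,0]
    - [0,0,0]
    - [0,0,0]
    - [0,0,0]
    - [0,0,0]
    - [0,0,0]
    - [0,0,0]
    - [0,0,0]
    - [0,0,0]
    - [0,0,0]
  twist: [7,7,7,7,7,7,7,7,7,7,7,7,6,0,0]

```text
time: 17.1
position: [0.6047, 0.1836, 0.2996]
tool_rot: [0.77, 0.638, -0.001, -0.001]
ft_force: [0.3, -0.4, -1.2]
grip_width: 0.0326
```

```bash
python3 - <<'E'
from h import *
go(.520,-.2015,.30,79.2)
c=cam('wrist');save(c,'w8.png');held(c,'d3',.0254)
E
```

```text
t 17.1 pos [0.6047 0.1836 0.2996] ang 79.3 tilt 0.17 F [ 0.3 -0.4 -1.2] w 0.0326 q6 17
slide total [-3.942e+02 -1.170e+01 -1.000e-01] min rows 10 twist 0.1
d3 held offset tool x,y mm [ 1.   -0.85] res 0.16 n 164
```

View pics/w8.png

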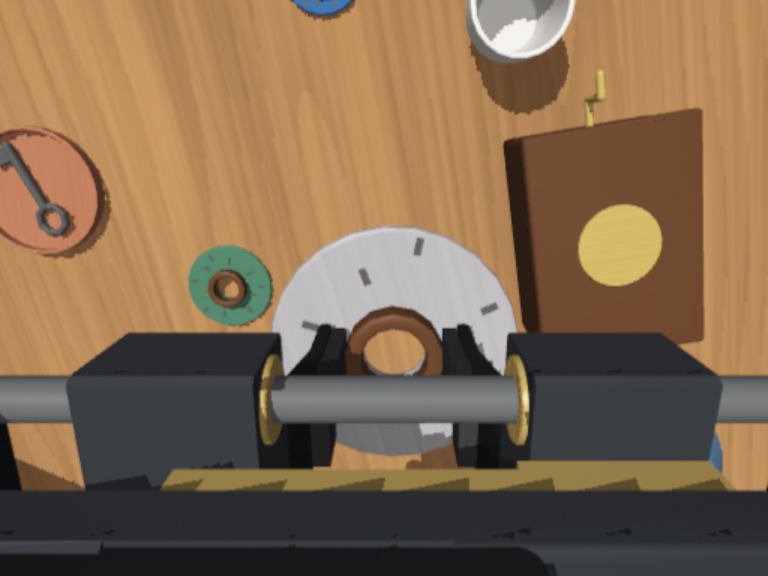

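Request:
step_arm:
  slide:
    - [-30.3,-0.9,0]
    - [-30.3,-0.9,0]
    - [-30.3,-0.9,0]
    - [-30.3,-0.9,0]
    - [-30.3,-0.9,0]
    - [-30.3,-0.9,0]
    - [-30.3,-0.9,0]
    - [-30.3,-0.9,0]
    - [-30.3,-0.9,0]
    - [-30.3,-0.9,0]
    - [-30.3,-0.9,0]
    - [-30.3,-0.9,0]
    - [-30.6,-0.9,0]
    - [0,0,0]
  twist: [0,0,0,0,0,0,0,0,0,0,0,0,0,0]

```text
time: 18.32
position: [0.519, -0.2067, 0.3008]
tool_rot: [0.772, 0.636, -0.001, 0.001]
ft_force: [0.8, 0.9, -1.8]
grip_width: 0.033
```

Request:
step_arm:
  slide:
    - [0,0,15]
    - [0,0,30]
    - [0,0,30]
    - [0,0,30]
    - [0,0,30]
    - [0,0,20]
    - [0,0,10]
    - [0,0,0]
    - [0,0,0]
  twist: [0,0,0,0,0,0,0,0,0]

```text
time: 19.07
position: [0.5201, -0.2012, 0.1362]
tool_rot: [0.771, 0.637, 0.0, -0.0]
ft_force: [0.6, -0.3, -0.8]
grip_width: 0.0326
```

```bash
python3 - <<'E'
from h import *
go(.520,-.2015,.10,79.2)
c=cam('wrist');save(c,'w9.png');held(c,'d3',.0254)
cv2.imwrite('pics/bore9.png',cv2.resize(c['color'][195:260,220:305],None,fx=9,fy=9,interpolation=cv2.INTER_CUBIC))
go(.520,-.2015,.10,79.2)
E
```

```text
t 19.07 pos [ 0.5201 -0.2012  0.1362] ang 79.19 tilt 0.01 F [ 0.6 -0.3 -0.8] w 0.0326 q6 -22
slide total [-0.3 -0.1 36.2] min rows 1 twist -0.0
d3 held offset tool x,y mm [ 1.41 -1.36] res 0.18 n 164
t 19.12 pos [ 0.5208 -0.2016  0.137 ] ang 79.18 tilt 0.12 F [ 0.3 -0.9 -0.8] w 0.0327 q6 -22
slide total [ 0.  -0.9 37. ] min rows 1 twist -0.0
```

View pics/bore9.png

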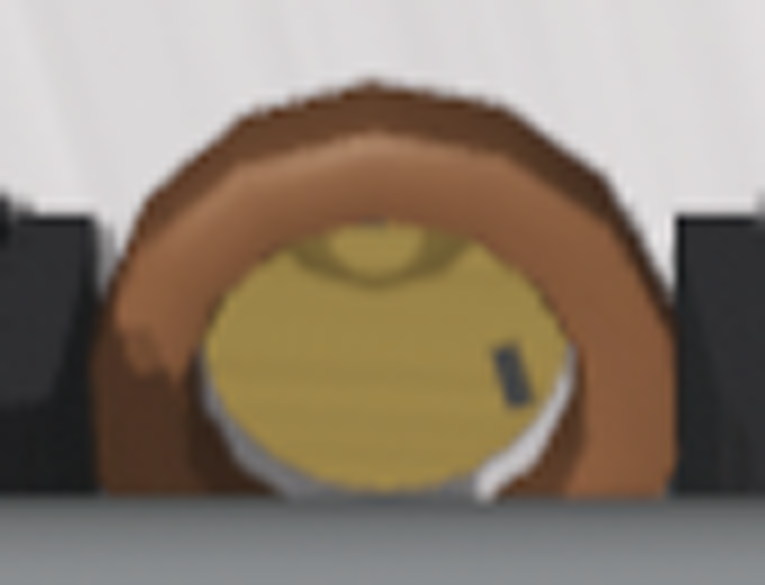

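Request:
step_arm:
  slide:
    - [0,-0.5,6]
    - [0,0,8]
    - [0,0,8]
    - [0,0,8]
    - [0,0,8]
    - [0,0,8]
    - [0,0,8]
    - [0,0,6]
    - [0,0,4]
    - [0,0,0]
    - [0,0,0]
  twist: [0,0,0,0,0,0,0,0,0,0,0]

```text
time: 20.03
position: [0.5193, -0.2011, 0.0718]
tool_rot: [0.771, 0.637, -0.0, -0.0]
ft_force: [0.9, -0.9, -0.7]
grip_width: 0.0334
```

```bash
python3 - <<'E'
from h import *
go(.520,-.2015,.07,79.2)
c=cam('wrist');save(c,'w10.png')
E
```

```text
t 20.03 pos [ 0.5193 -0.2011  0.0718] ang 79.14 tilt 0.03 F [ 0.9 -0.9 -0.7] w 0.0334 q6 -22
slide total [-0.2  0.7  1.8] min rows 1 twist -0.1
```

View pics/w10.png

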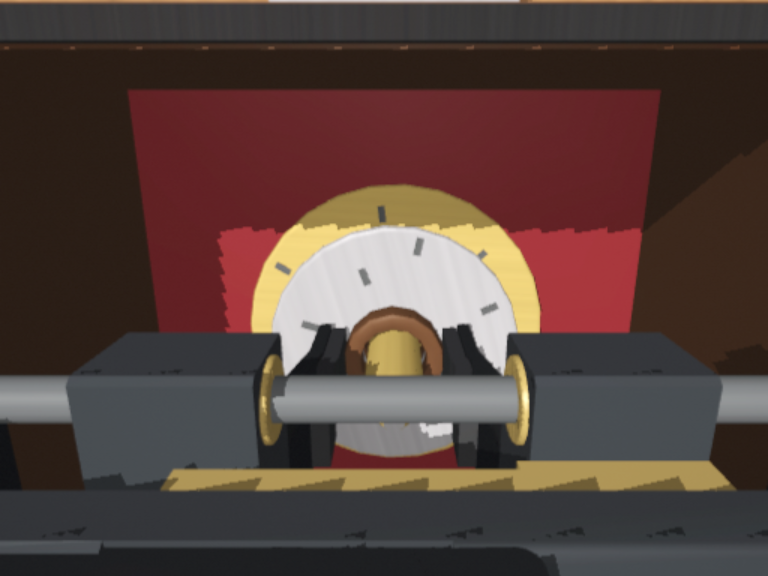

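Disc 3 is on the post, with the brass disc visible below it. I'll release it, lift, and check where disc 4 is.

Request:
step_arm:
  slide:
    - [0,0,0]
    - [0,0,0]
    - [0,0,0]
    - [0,0,0]
    - [0,0,-10]
    - [0,0,-30]
    - [0,0,-38]
    - [0,0,-38]
    - [0,0,-38]
    - [0,0,-38]
    - [0,0,-20]
    - [0,0,0]
  twist: [0,0,0,0,0,0,0,0,0,0,0,0]
  jaw: 60

```text
time: 21.08
position: [0.522, -0.2026, 0.2909]
tool_rot: [0.771, 0.637, 0.002, 0.006]
ft_force: [0.3, 0.9, 0.8]
grip_width: 0.0601
```

```bash
python3 - <<'E'
from h import *
c=cam('wrist');save(c,'w11.png')
t=cam('top')
for n,g in [('d4',(.446,.153)),('d5',(.583,.386))]: flange(t,n,g)
go(.446,.153,.22,79.2)
E
```

```text
d4 flange [0.445  0.1524 0.0338] res mm 0.33 expected r 38
d5 flange [0.5825 0.3853 0.0275] res mm 0.42 expected r 32
t 21.18 pos [ 0.5193 -0.2011  0.2855] ang 79.14 tilt 0.15 F [ 0.3 -0.3  0.1] w 0.06 q6 -22
slide total [ 334.  -138.9   64.8] min rows 10 twist -0.1
```

View pics/w11.png

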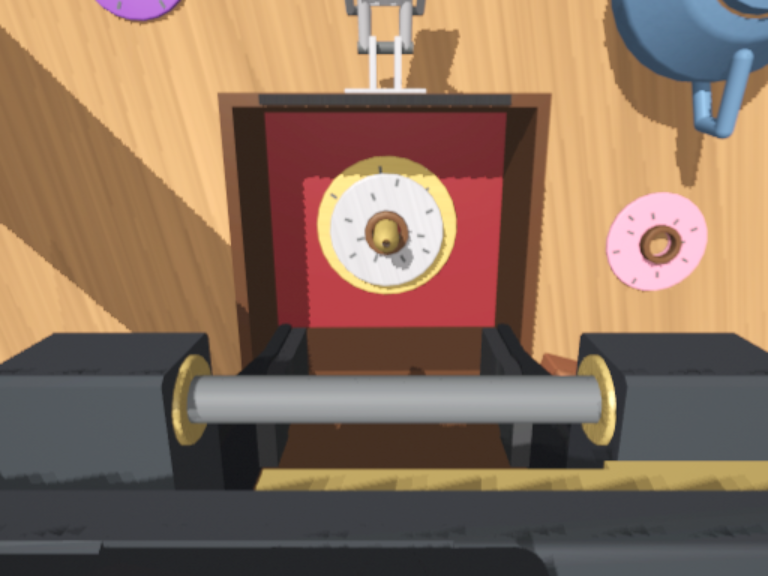

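Request:
step_arm:
  slide:
    - [27.8,-11.6,0]
    - [27.8,-11.6,0]
    - [27.8,-11.6,0]
    - [27.8,-11.6,0]
    - [27.8,-11.6,8]
    - [27.8,-11.6,8]
    - [27.8,-11.6,8]
    - [27.8,-11.6,8]
    - [27.8,-11.6,8]
    - [27.8,-11.6,8]
    - [27.8,-11.6,8]
    - [28.2,-11.3,8]
    - [0,0,0]
    - [0,0,0]
  twist: [0,0,0,0,0,0,0,0,0,0,0,0,0,0]

```text
time: 22.35
position: [0.4436, 0.154, 0.2182]
tool_rot: [0.77, 0.638, -0.002, -0.001]
ft_force: [0.8, 0.1, -0.9]
grip_width: 0.0601
```

```bash
python3 - <<'E'
from h import *
c=cam('wrist');save(c,'w12.png');f=flange(c,'d4',(.446,.153))
go(f[0],f[1],.024,79.2)
E
```

```text
d4 flange [0.4462 0.155  0.037 ] res mm 0.09 expected r 38
t 22.4 pos [0.4447 0.1531 0.2188] ang 79.24 tilt 0.19 F [ 1.2 -0.1  0.1] w 0.0597 q6 16
slide total [  2.4   1.7 194.8] min rows 5 twist 0.0
```

View pics/w12.png

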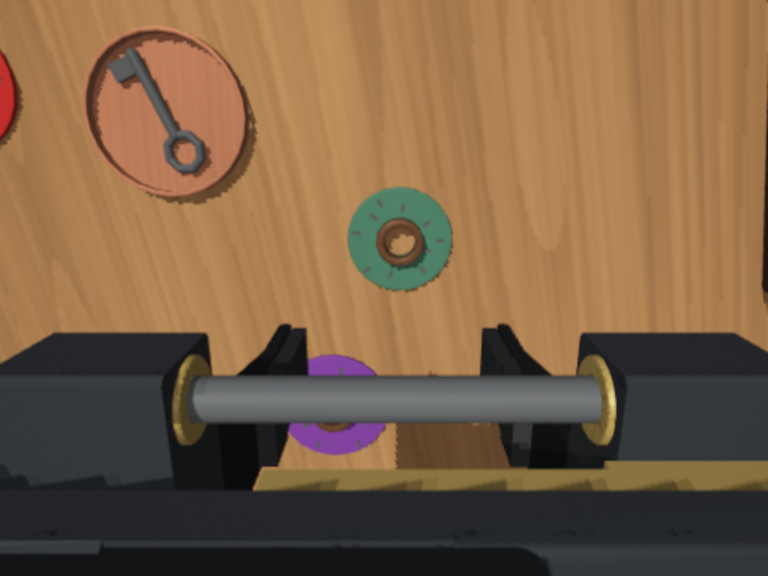

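Request:
step_arm:
  slide:
    - [1.2,2.4,35]
    - [0,0,35]
    - [0,0,35]
    - [0,0,35]
    - [0,0,28]
    - [0,0,10]
    - [0,0,8]
    - [0,0,6]
    - [0,0,2]
    - [0,0,0]
    - [0,0,0]
  twist: [0,0,0,0,0,0,0,0,0,0,0]

```text
time: 23.32
position: [0.4493, 0.1538, 0.0271]
tool_rot: [0.771, 0.637, 0.001, 0.001]
ft_force: [-0.0, 0.7, 1.3]
grip_width: 0.0603
```

Request:
step_arm:
  slide:
    - [0,0,0]
    - [0,0,0]
    - [0,0,0]
    - [0,0,0]
    - [0,0,0]
    - [0,0,0]
  twist: [0,0,0,0,0,0]
  jaw: 25

```text
time: 23.82
position: [0.4482, 0.1538, 0.0263]
tool_rot: [0.771, 0.637, -0.0, -0.0]
ft_force: [-1.0, -0.5, 3.7]
grip_width: 0.0325
```

Request:
step_arm:
  slide:
    - [0,0,-8]
    - [0,0,-20]
    - [0,0,-35]
    - [0,0,-40]
    - [0,0,-40]
    - [0,0,-40]
    - [0,0,-40]
    - [0,0,-33]
    - [0,0,-20]
    - [0,0,0]
    - [0,0,0]
  twist: [0,0,0,0,0,0,0,0,0,0,0]

```text
time: 24.73
position: [0.4485, 0.1538, 0.3032]
tool_rot: [0.771, 0.637, 0.001, 0.001]
ft_force: [-0.2, -0.7, -1.1]
grip_width: 0.0328
```

```bash
python3 - <<'E'
from h import *
c=cam('wrist');save(c,'w13.png');held(c,'d4',.025)
go(.5200,-.2015,.30,79.2)
E
```

```text
d4 held offset tool x,y mm [0.96 0.34] res 0.16 n 139
t 24.78 pos [0.4475 0.1536 0.3017] ang 79.15 tilt 0.05 F [-0.3 -0.2 -0.8] w 0.0329 q6 16
slide total [-335.1  138.1    1.7] min rows 10 twist -0.1
```

View pics/w13.png

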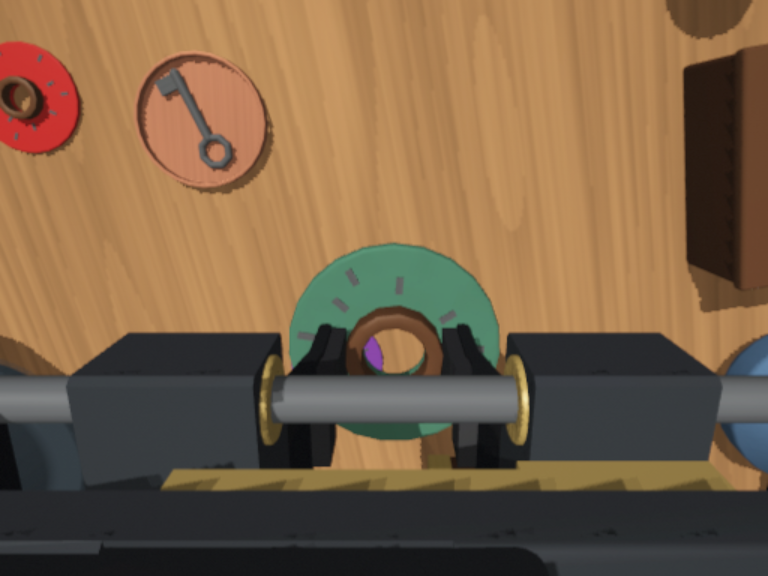

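Request:
step_arm:
  slide:
    - [-27.9,11.5,0]
    - [-27.9,11.5,0]
    - [-27.9,11.5,0]
    - [-27.9,11.5,0]
    - [-27.9,11.5,0]
    - [-27.9,11.5,0]
    - [-27.9,11.5,0]
    - [-27.9,11.5,0]
    - [-27.9,11.5,0]
    - [-27.9,11.5,0]
    - [-27.9,11.5,0]
    - [-27.9,11.5,0]
    - [0,0,0]
    - [0,0,0]
  twist: [0,0,0,0,0,0,0,0,0,0,0,0,0,0]

```text
time: 25.95
position: [0.5199, -0.202, 0.2992]
tool_rot: [0.772, 0.636, -0.001, -0.003]
ft_force: [-0.1, 0.7, -1.8]
grip_width: 0.0329
```

Request:
step_arm:
  slide:
    - [0,0,15]
    - [0,0,30]
    - [0,0,30]
    - [0,0,30]
    - [0,0,30]
    - [0,0,20]
    - [0,0,10]
    - [0,0,0]
    - [0,0,0]
  twist: [0,0,0,0,0,0,0,0,0]

```text
time: 26.7
position: [0.5206, -0.2001, 0.1367]
tool_rot: [0.771, 0.637, -0.0, -0.001]
ft_force: [-0.2, -0.8, -0.1]
grip_width: 0.0326
```

```bash
python3 - <<'E'
from h import *
go(.520,-.2015,.10,79.2)
c=cam('wrist')
cv2.imwrite('pics/bore14.png',cv2.resize(c['color'][195:260,220:305],None,fx=9,fy=9,interpolation=cv2.INTER_CUBIC))
go(.520,-.2015,.10,79.2)
E
```

```text
t 26.7 pos [ 0.5206 -0.2001  0.1367] ang 79.19 tilt 0.1 F [-0.2 -0.8 -0.1] w 0.0326 q6 -22
slide total [-1.5 -0.2 36.7] min rows 1 twist -0.0
t 26.75 pos [ 0.5213 -0.2008  0.1377] ang 79.18 tilt 0.05 F [-0.2 -0.6 -0.7] w 0.0329 q6 -22
slide total [-0.9 -1.2 37.7] min rows 1 twist -0.0
```

View pics/bore14.png

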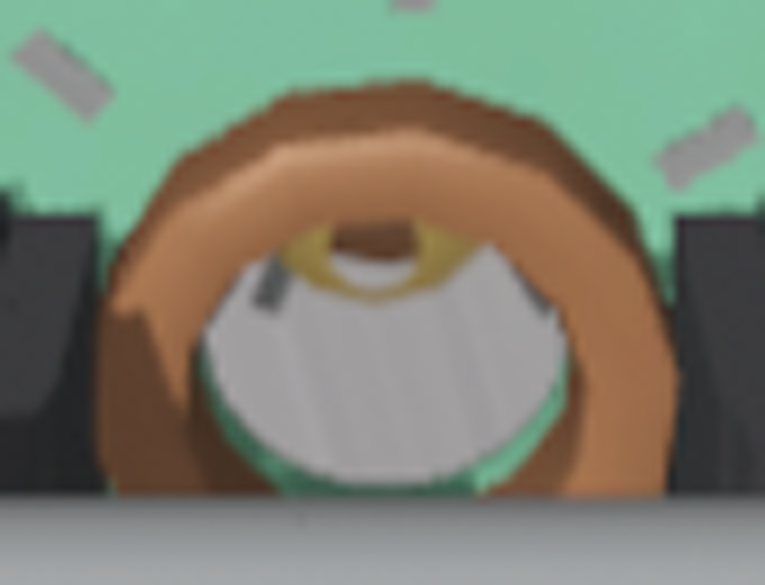

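Request:
step_arm:
  slide:
    - [-0.8,-0.6,6]
    - [0,0,8]
    - [0,0,8]
    - [0,0,8]
    - [0,0,8]
    - [0,0,6]
    - [0,0,4]
    - [0,0,0]
    - [0,0,0]
  twist: [0,0,0,0,0,0,0,0,0]

```text
time: 27.5
position: [0.5201, -0.2017, 0.0887]
tool_rot: [0.771, 0.637, -0.0, -0.0]
ft_force: [0.5, -0.4, -0.1]
grip_width: 0.0326
```

```bash
python3 - <<'E'
from h import *
go(.520,-.2015,.0865,79.2)
c=cam('wrist');save(c,'w15.png')
E
```

```text
t 27.5 pos [ 0.5201 -0.2017  0.0887] ang 79.14 tilt 0.04 F [ 0.5 -0.4 -0.1] w 0.0326 q6 -22
slide total [ 0.2 -0.1  2.2] min rows 1 twist -0.1
```

View pics/w15.png

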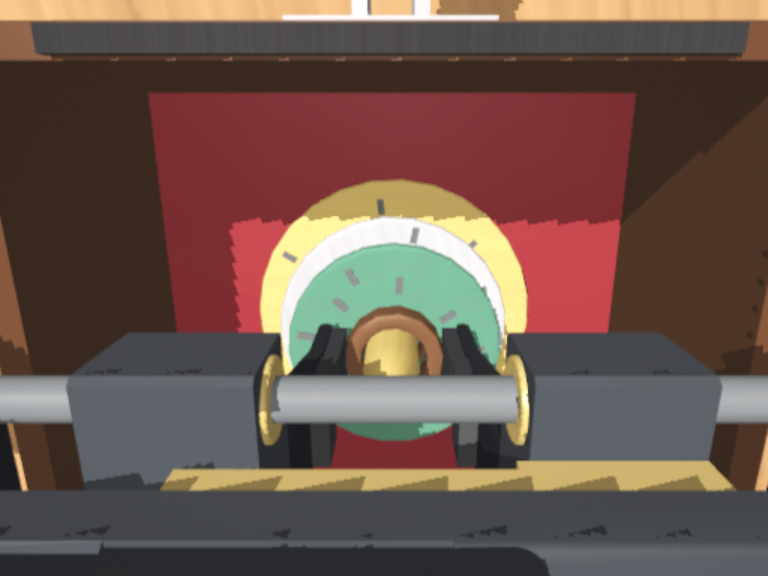

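Request:
step_arm:
  slide:
    - [0,0,0]
    - [0,0,0]
    - [0,0,0]
    - [0,0,0]
    - [0,0,-10]
    - [0,0,-30]
    - [0,0,-38]
    - [0,0,-38]
    - [0,0,-38]
    - [0,0,-38]
    - [0,0,-10]
    - [0,0,0]
  twist: [0,0,0,0,0,0,0,0,0,0,0,0]
  jaw: 60

```text
time: 28.55
position: [0.522, -0.2028, 0.296]
tool_rot: [0.771, 0.637, 0.002, 0.005]
ft_force: [-0.6, -0.6, -1.1]
grip_width: 0.0601
```

```bash
python3 - <<'E'
from h import *
c=cam('wrist');save(c,'w16.png')
t=cam('top')
flange(t,'d5',(.583,.386))
go(.583,.387,.22,79.2)
save(t,'t16.png')
E
```

```text
d5 flange [0.5825 0.3853 0.0275] res mm 0.42 expected r 32
t 28.65 pos [ 0.5196 -0.2013  0.291 ] ang 79.14 tilt 0.02 F [-0.5  0.5 -0.9] w 0.06 q6 -22
slide total [589.8 -48.5  71. ] min rows 15 twist -0.1
```

View pics/w16.png

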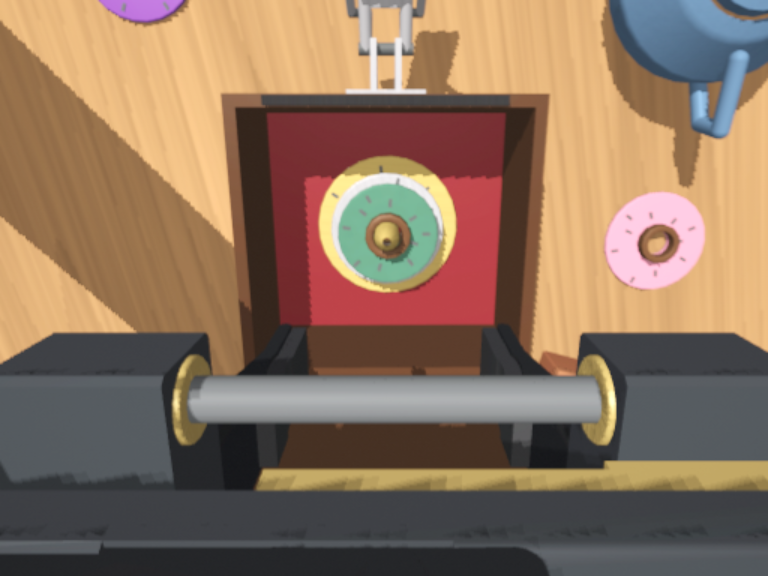

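View pics/t16.png

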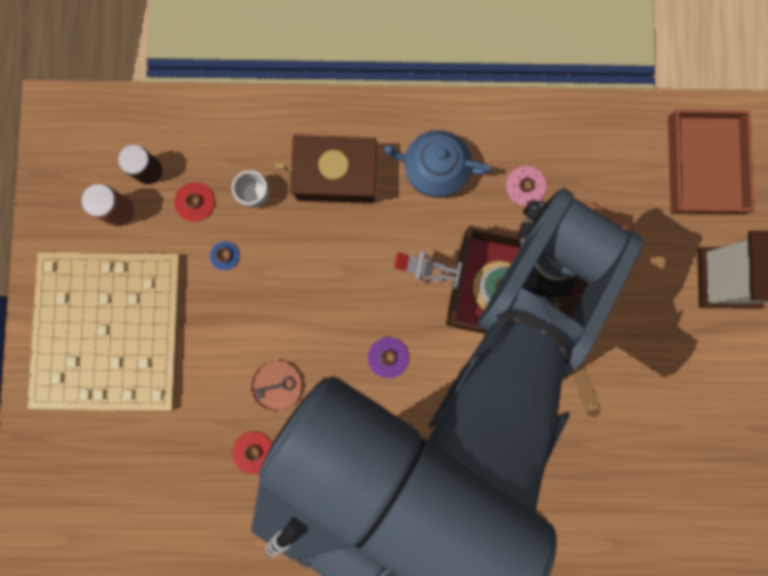

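Request:
step_arm:
  slide:
    - [32.8,-2.7,0]
    - [32.8,-2.7,0]
    - [32.8,-2.7,0]
    - [32.8,-2.7,0]
    - [32.8,-2.7,0]
    - [32.8,-2.7,0]
    - [32.8,-2.7,0]
    - [32.8,-2.7,0]
    - [32.8,-2.7,7]
    - [32.8,-2.7,7]
    - [32.8,-2.7,7]
    - [32.8,-2.7,7]
    - [32.8,-2.7,7]
    - [32.8,-2.7,7]
    - [32.8,-2.7,7]
    - [32.8,-2.7,7]
    - [32.8,-2.7,7]
    - [32.2,-2.6,7]
    - [0,0,0]
    - [0,0,0]
  twist: [0,0,0,0,0,0,0,0,0,0,0,0,0,0,0,0,0,0,0,0]

```text
time: 30.32
position: [0.5814, 0.3874, 0.2167]
tool_rot: [0.77, 0.638, -0.004, -0.001]
ft_force: [0.5, -0.1, -0.0]
grip_width: 0.0602
```

```bash
python3 - <<'E'
from h import *
c=cam('wrist');save(c,'w17.png');f=flange(c,'d5',(.583,.387))
go(f[0],f[1],.024,79.2)
E
```

```text
d5 flange [0.5846 0.3884 0.031 ] res mm 0.13 expected r 32
t 30.37 pos [0.5819 0.3862 0.2177] ang 79.22 tilt 0.36 F [ 0.1 -0.1  0.1] w 0.0598 q6 35
slide total [  3.6   3.1 193.7] min rows 5 twist 0.0
```

View pics/w17.png

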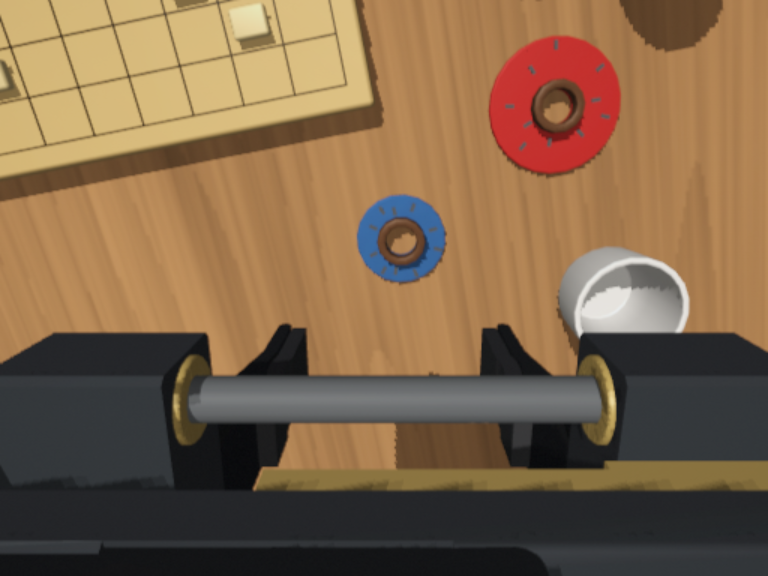

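Request:
step_arm:
  slide:
    - [2.2,3.4,35]
    - [0,0,35]
    - [0,0,35]
    - [0,0,35]
    - [0,0,27]
    - [0,0,10]
    - [0,0,8]
    - [0,0,6]
    - [0,0,2]
    - [0,0,0]
    - [0,0,0]
  twist: [0,0,0,0,0,0,0,0,0,0,0]

```text
time: 31.28
position: [0.5885, 0.3886, 0.0298]
tool_rot: [0.771, 0.637, 0.001, 0.0]
ft_force: [-0.1, 0.4, -0.0]
grip_width: 0.0598
```

Request:
step_arm:
  slide:
    - [0,0,0]
    - [0,0,0]
    - [0,0,0]
    - [0,0,0]
    - [0,0,0]
    - [0,0,0]
  twist: [0,0,0,0,0,0]
  jaw: 25

```text
time: 31.78
position: [0.5872, 0.3883, 0.0283]
tool_rot: [0.771, 0.637, -0.0, -0.0]
ft_force: [0.4, -0.4, 0.6]
grip_width: 0.0321
```

Request:
step_arm:
  slide:
    - [0,0,-8]
    - [0,0,-20]
    - [0,0,-35]
    - [0,0,-40]
    - [0,0,-40]
    - [0,0,-40]
    - [0,0,-40]
    - [0,0,-33]
    - [0,0,-20]
    - [0,0,0]
    - [0,0,0]
  twist: [0,0,0,0,0,0,0,0,0,0,0]

```text
time: 32.7
position: [0.5877, 0.3883, 0.3058]
tool_rot: [0.771, 0.637, 0.002, 0.0]
ft_force: [0.0, 1.1, -1.2]
grip_width: 0.0319
```

```bash
python3 - <<'E'
from h import *
c=cam('wrist');save(c,'w18.png');held(c,'d5',.025)
go(.5200,-.2015,.30,79.2)
E
```

```text
d5 held offset tool x,y mm [0.67 0.27] res 0.19 n 114
t 32.75 pos [0.5867 0.3878 0.3034] ang 79.14 tilt 0.08 F [-0.2 -0.7 -1.3] w 0.0322 q6 35
slide total [-591.3   45.5    3.9] min rows 15 twist -0.1
```

View pics/w18.png

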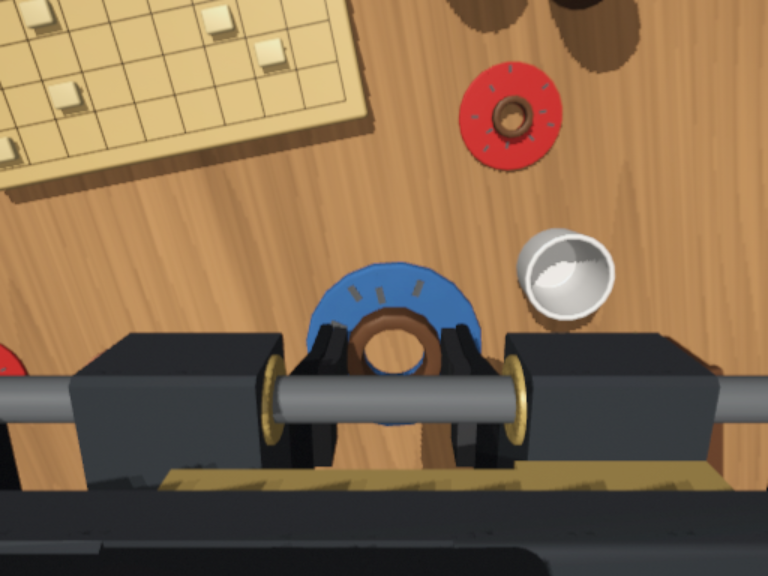

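Request:
step_arm:
  slide:
    - [-32.8,2.5,0]
    - [-32.8,2.5,0]
    - [-32.8,2.5,0]
    - [-32.8,2.5,0]
    - [-32.8,2.5,0]
    - [-32.8,2.5,0]
    - [-32.8,2.5,0]
    - [-32.8,2.5,0]
    - [-32.8,2.5,0]
    - [-32.8,2.5,0]
    - [-32.8,2.5,0]
    - [-32.8,2.5,0]
    - [-32.8,2.5,0]
    - [-32.8,2.5,0]
    - [-32.8,2.5,0]
    - [-32.8,2.5,0]
    - [-32.8,2.5,0]
    - [-32.8,2.5,0]
    - [0,0,0]
    - [0,0,0]
  twist: [0,0,0,0,0,0,0,0,0,0,0,0,0,0,0,0,0,0,0,0]

```text
time: 34.42
position: [0.5189, -0.2012, 0.3013]
tool_rot: [0.772, 0.636, -0.001, -0.003]
ft_force: [0.9, 1.9, -0.4]
grip_width: 0.0317
```

Request:
step_arm:
  slide:
    - [0,0,15]
    - [0,0,30]
    - [0,0,30]
    - [0,0,30]
    - [0,0,30]
    - [0,0,18]
    - [0,0,10]
    - [0,0,0]
    - [0,0,0]
  twist: [0,0,0,0,0,0,0,0,0]

```text
time: 35.17
position: [0.5202, -0.1992, 0.1406]
tool_rot: [0.771, 0.637, -0.0, -0.001]
ft_force: [0.5, -0.4, -0.5]
grip_width: 0.0318
```

```bash
python3 - <<'E'
from h import *
go(.520,-.2015,.10,79.2)
c=cam('wrist')
cv2.imwrite('pics/bore19.png',cv2.resize(c['color'][195:260,220:305],None,fx=9,fy=9,interpolation=cv2.INTER_CUBIC))
go(.520,-.2015,.10,79.2)
E
```

```text
t 35.17 pos [ 0.5202 -0.1992  0.1406] ang 79.2 tilt 0.1 F [ 0.5 -0.4 -0.5] w 0.0318 q6 -22
slide total [-2.4  0.3 40.6] min rows 2 twist -0.0
t 35.22 pos [ 0.5209 -0.1998  0.1416] ang 79.18 tilt 0.05 F [ 0.5 -0.1 -0.1] w 0.0321 q6 -22
slide total [-1.9 -0.6 41.6] min rows 2 twist -0.0
```

View pics/bore19.png

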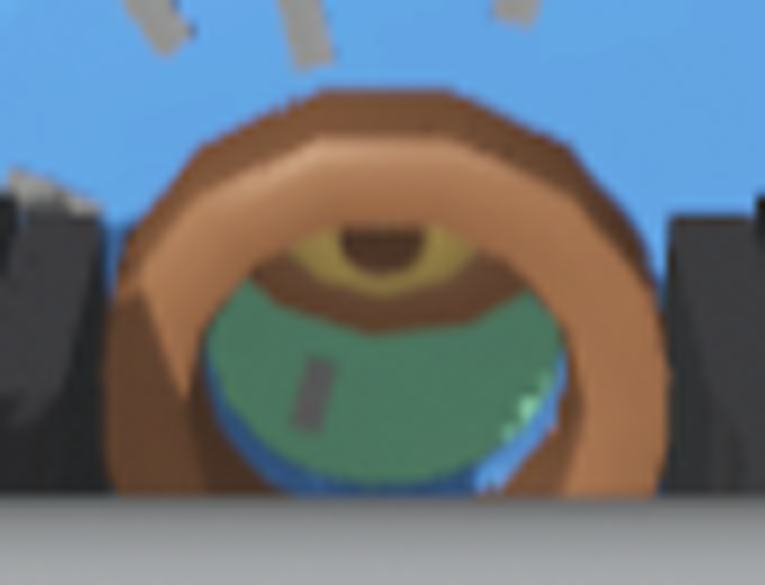

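Request:
step_arm:
  slide:
    - [-1.5,-0.2,4]
    - [0,0,6]
    - [0,0,7]
    - [0,0,7]
    - [0,0,7]
    - [0,0,5]
    - [0,0,0]
    - [0,0,0]
  twist: [0,0,0,0,0,0,0,0]

```text
time: 35.88
position: [0.5193, -0.2011, 0.1043]
tool_rot: [0.771, 0.637, -0.0, -0.001]
ft_force: [-0.9, 1.5, -1.8]
grip_width: 0.032
```

Request:
step_arm:
  slide:
    - [0,0,0]
    - [0,0,0]
    - [0,0,0]
    - [0,0,0]
    - [0,0,-10]
    - [0,0,-30]
    - [0,0,-38]
    - [0,0,-38]
    - [0,0,-38]
    - [0,0,-30]
    - [0,0,-5]
    - [0,0,0]
  twist: [0,0,0,0,0,0,0,0,0,0,0,0]
  jaw: 60

```text
time: 36.88
position: [0.5211, -0.2024, 0.2978]
tool_rot: [0.771, 0.637, 0.001, 0.004]
ft_force: [-0.7, 0.4, -0.5]
grip_width: 0.0598
```

```bash
python3 - <<'E'
from h import *
c=cam('wrist');save(c,'w20.png')
go(.52,-.2,.3)
P=pts(c)
u,v=np.meshgrid(range(512),range(384))
hsv=cv2.cvtColor(c['color'],cv2.COLOR_BGR2HSV)
for n,z in [('d1',.035),('d3',.05),('d4',.065),('d5',.08)]:
    m=cv2.inRange(hsv,*[np.array(x,np.uint8) for x in HS[n]])>0
    m&=(np.hypot(P[:,:,0]-.52,P[:,:,1]+.2)<.06)&(P[:,:,2]>.02)
    print(n,'flange top z med',np.median(P[m][:,2]).round(4),'expect',z,m.sum())
    flange(c,n,(.52,-.2),z)
s=cam('side');save(s,'s20.png')
E
```

```text
t 36.93 pos [ 0.5199 -0.2016  0.2953] ang 79.14 tilt 0.15 F [ 0.1 -0.2 -0.8] w 0.0602 q6 -22
slide total [ 1.6 -0.2 -4.7] min rows 1 twist None
d1 flange top z med 0.3779 expect 0.035 7362
d1 flange [ 0.5194 -0.1994  0.0549] res mm 0.55 expected r 56
d3 flange top z med 0.3677 expect 0.05 9066
d3 flange [ 0.5187 -0.1995  0.0434] res mm 0.17 expected r 44
d4 flange top z med 0.0652 expect 0.065 644
d4 flange [ 0.5192 -0.2001  0.0368] res mm 0.13 expected r 38
d5 flange top z med 0.0801 expect 0.08 1587
d5 flange [ 0.5184 -0.2004  0.0314] res mm 0.15 expected r 32
```

View pics/w20.png

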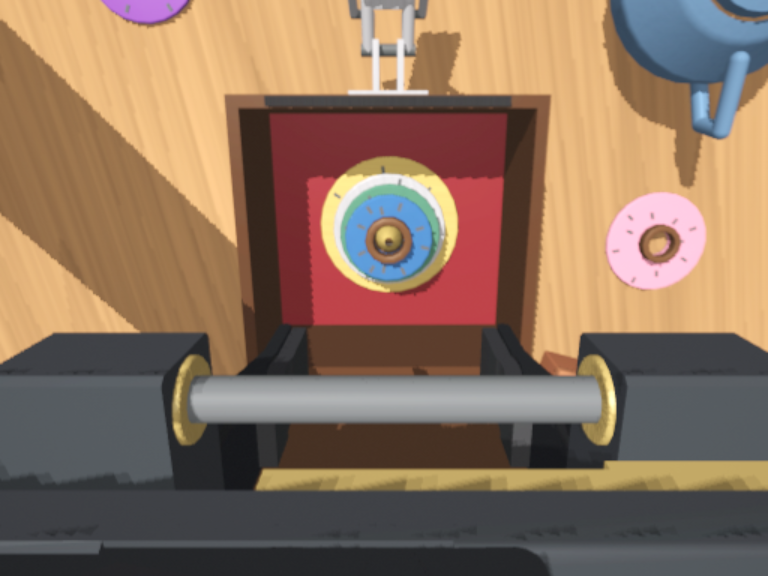

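View pics/s20.png

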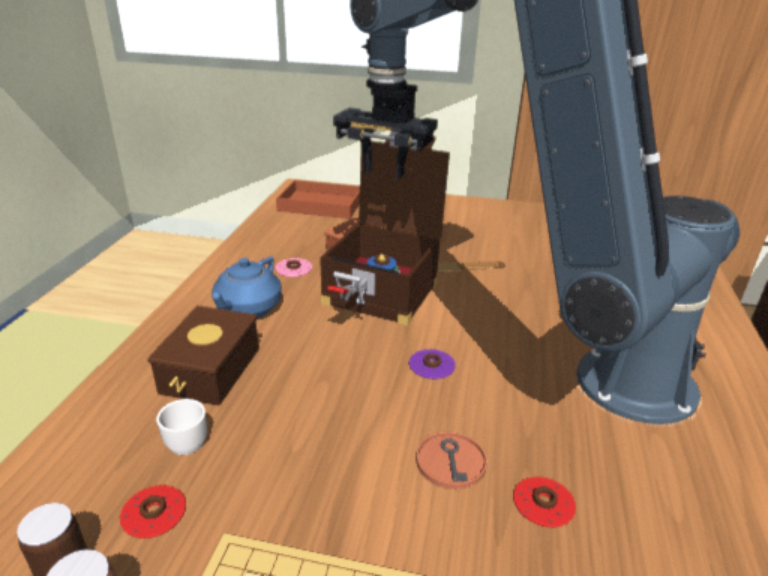

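```bash
cat >> h.py <<'E'
C=np.array([.5197,-.2008]);psi=np.radians(-100.8)
AX=np.array([np.cos(psi),np.sin(psi)]);AY=np.array([-AX[1],AX[0]])
def tocase(P): 
    d=P[...,:2]-C; return np.stack([d@AX,d@AY,P[...,2]],-1)
def toworld(x,y,z): return np.array([*(C+x*AX+y*AY),z])
E
python3 - <<'E'
from h import *
P=np.load('/tmp/Ptop.npy');c={k:v for k,v in np.load('/tmp/top.npz').items()}
Q=tocase(P);m=(Q[:,:,2]>.12)&(Q[:,:,2]<.36)&(abs(Q[:,:,1])<.1)&(Q[:,:,0]>.06)&(Q[:,:,0]<.2)
for z in np.arange(.12,.36,.02):
    s=Q[m&(abs(Q[:,:,2]-z)<.01)]
    if len(s):
        print(round(z,2),len(s),'x',np.percentile(s[:,0],[5,50,95]).round(4),'y',np.percentile(s[:,1],[2,98]).round(3))
# latch
m=(Q[:,:,0]<-.098)&(Q[:,:,0]>-.25)&(abs(Q[:,:,1])<.06)&(Q[:,:,2]>.02)&(Q[:,:,2]<.25)
ys=Q[m];
for x in np.arange(-.25,-.095,.01):
    s=ys[abs(ys[:,0]-x)<.005]
    if len(s): print('x',round(x,3),len(s),'z',np.percentile(s[:,2],[5,50,95]).round(3),'y',np.percentile(s[:,1],[2,98]).round(3))
E
```

```text
0.12 77 x [0.0936 0.095  0.0963] y [-0.094  0.093]
0.14 149 x [0.0943 0.0957 0.0969] y [-0.094  0.094]
0.16 145 x [0.0957 0.0968 0.0978] y [-0.095  0.094]
0.18 163 x [0.0965 0.0978 0.0991] y [-0.094  0.093]
0.2 173 x [0.0978 0.0989 0.1001] y [-0.094  0.095]
0.22 171 x [0.0989 0.0999 0.101 ] y [-0.095  0.094]
0.24 194 x [0.0998 0.1011 0.1024] y [-0.096  0.093]
0.26 203 x [0.1011 0.1022 0.1034] y [-0.093  0.095]
0.28 211 x [0.1021 0.1032 0.1046] y [-0.096  0.095]
0.3 402 x [0.1029 0.1061 0.1149] y [-0.097  0.096]
0.32 159 x [0.1017 0.1093 0.1271] y [-0.031  0.046]
0.34 151 x [0.1027 0.105  0.1143] y [-0.03   0.027]
x -0.22 39 z [0.128 0.131 0.136] y [-0.016  0.014]
x -0.21 38 z [0.121 0.126 0.131] y [-0.016  0.015]
x -0.2 37 z [0.117 0.121 0.126] y [-0.015  0.015]
x -0.19 36 z [0.111 0.115 0.119] y [-0.016  0.015]
x -0.18 52 z [0.107 0.134 0.14 ] y [-0.026  0.024]
x -0.17 54 z [0.1   0.13  0.139] y [-0.026  0.025]
x -0.16 44 z [0.093 0.101 0.107] y [-0.025  0.023]
x -0.15 47 z [0.069 0.094 0.098] y [-0.025  0.022]
x -0.14 23 z [0.074 0.091 0.094] y [-0.017  0.016]
x -0.13 30 z [0.079 0.086 0.092] y [-0.018  0.015]
x -0.12 22 z [0.077 0.085 0.094] y [-0.016  0.015]
x -0.11 17 z [0.071 0.089 0.092] y [-0.01   0.009]
x -0.1 33 z [0.061 0.09  0.106] y [-0.025  0.023]
```

```bash
python3 - <<'E'
from h import *
t=toworld(.158,-.055,.304);print(t);go(*t,79.2)
E
```

```text
[ 0.43606795 -0.34569541  0.304     ]
t 36.98 pos [ 0.5191 -0.2012  0.2937] ang 79.14 tilt 0.06 F [-0.5  0.5  0.1] w 0.0599 q6 -22
slide total [-157.6  -54.4  -10.3] min rows 5 twist -0.1
```

Request:
step_arm:
  slide:
    - [0,0,-25]
    - [0,0,-35]
    - [0,0,-35]
    - [0,0,-30]
    - [0,-18,0]
    - [0,-18,0]
    - [0,-18.4,0]
    - [-25,0,0]
    - [-27,0,0]
    - [-27,0,0]
    - [-27,0,0]
    - [-27,0,0]
    - [-25,0,0]
    - [0,0,0]
    - [0,0,0]
  twist: [0,0,0,0,0,0,0,0,0,0,0,0,0,0,0]
  jaw: 0

```text
time: 38.23
position: [0.4358, -0.347, 0.4161]
tool_rot: [0.772, 0.636, 0.0, -0.003]
ft_force: [0.3, 0.9, -0.6]
grip_width: 0.0003
```

```bash
python3 - <<'E'
from h import *
t=toworld(.158,-.055,.304);go(*t,79.2)
s=cam('side');save(s,'s21.png');c=cam('wrist');save(c,'w21.png')
E
```

```text
t 38.23 pos [ 0.4358 -0.347   0.4161] ang 79.0 tilt 0.34 F [ 0.3  0.9 -0.6] w 0.0003 q6 -39
slide total [  0.9   0.5 112.1] min rows 3 twist -0.2
```

View pics/s21.png

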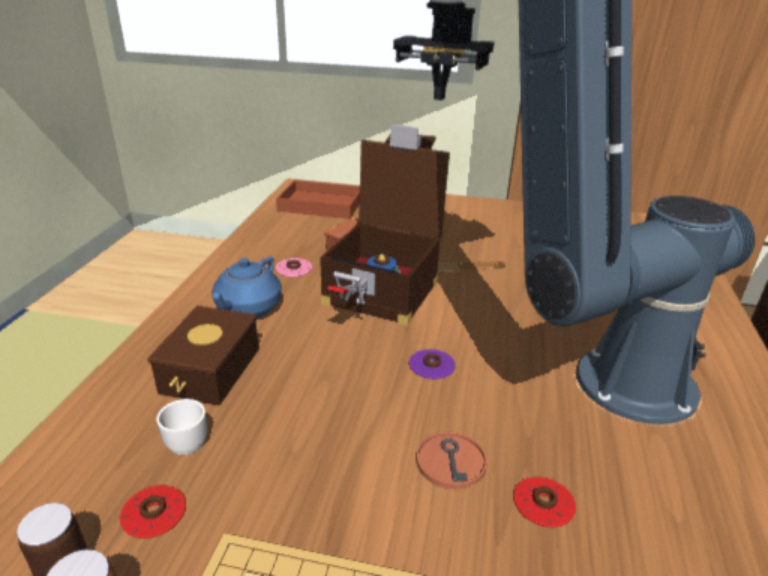

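View pics/w21.png

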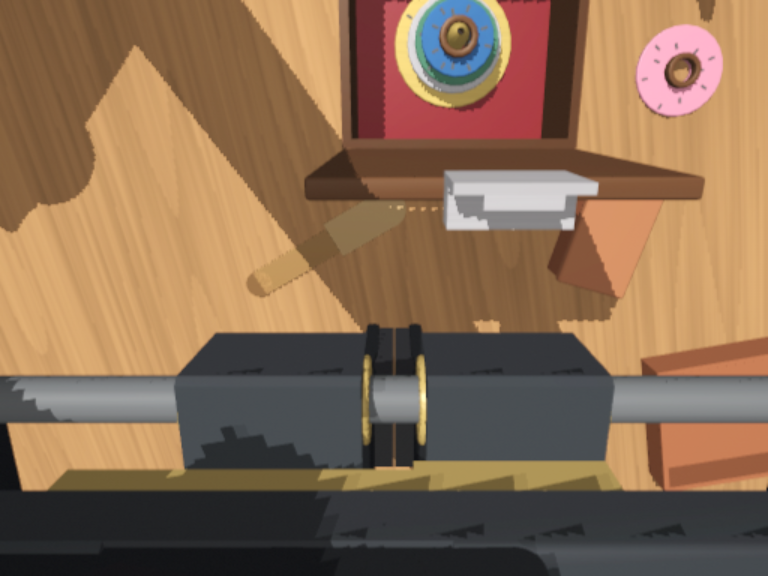

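Request:
step_arm:
  slide:
    - [0,0,25]
    - [0,0,35]
    - [0,0,30]
    - [0,0,15]
    - [0,0,7]
    - [0,0,0]
    - [0,0,0]
  twist: [0,0,0,0,0,0,0]

```text
time: 38.92
position: [0.4373, -0.3461, 0.3076]
tool_rot: [0.77, 0.637, 0.0, 0.0]
ft_force: [-0.2, -0.0, -0.8]
grip_width: 0.0008
```

Request:
step_arm:
  slide:
    - [6,0,0]
    - [6,0,0]
    - [6,0,0]
    - [6,0,0]
    - [5,0,0]
    - [5,0,0]
    - [5,0,0]
    - [5,0,0]
  twist: [0,0,0,0,0,0,0,0]

```text
time: 39.58
position: [0.4452, -0.3039, 0.3078]
tool_rot: [0.771, 0.637, -0.001, 0.001]
ft_force: [-0.7, -2.5, 2.8]
grip_width: 0.0004
```

```bash
python3 - <<'E'
from h import *
o=robot.get_obs();print(tocase(np.array(o['position'])),o['ft_force'])
c=cam('wrist');save(c,'w22.png');s=cam('side');save(s,'s22.png')
E
```

```text
[ 0.11521125 -0.05381617  0.30775719] [-0.73222597 -2.48325349  2.8283752 ]
```

View pics/w22.png

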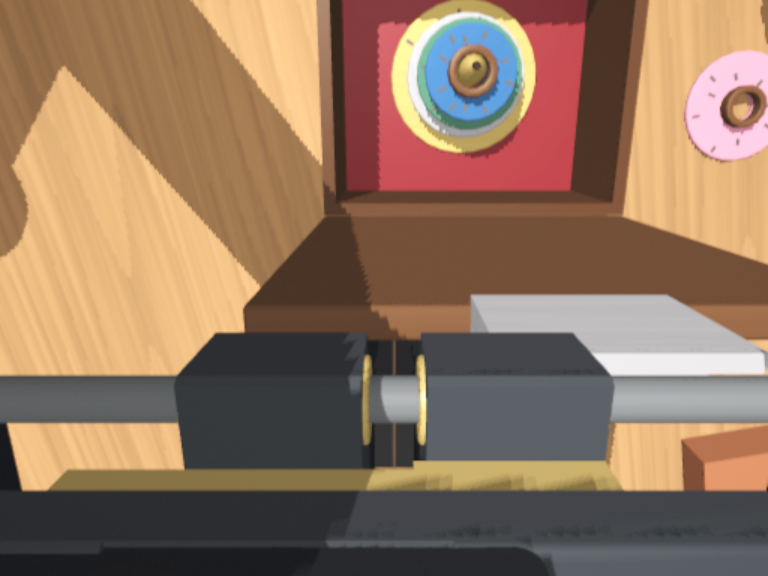

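View pics/s22.png

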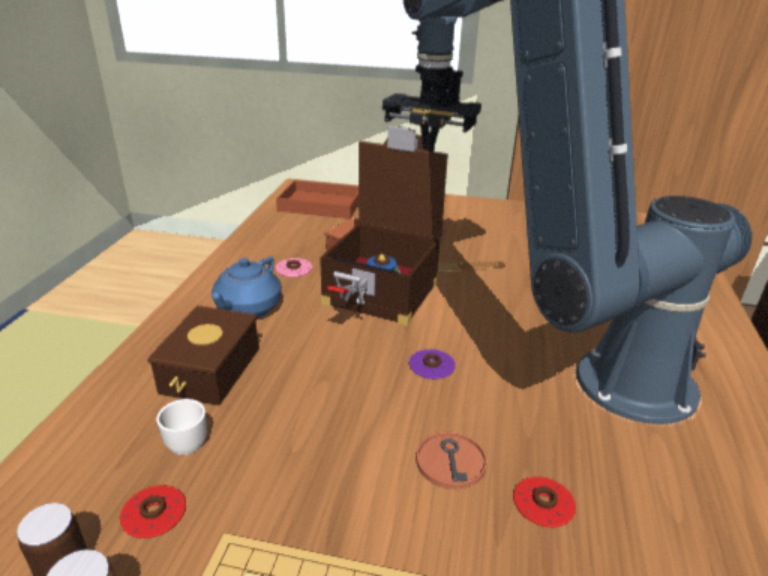

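```bash
python3 - <<'E'
from h import *
o=robot.get_obs();p=tocase(np.array(o['position']))
rho=.172;ins=.003
prev=None
for th in np.arange(1.50,-0.001,-.1):
    c=np.array([.095,.115])+rho*np.array([-np.cos(th),np.sin(th)])+(.012-ins)*np.array([np.sin(th),np.cos(th)])
    t=c+np.array([.0095,.017])
    if prev is None: prev=np.array([p[0],p[2]])
    d=(t-prev)*1000;print(round(th,2),'tcp',t.round(4),'tool dx',(-d[0]).round(1),'dz',(-d[1]).round(1));prev=t
E
```

```text
1.5 tcp [0.1013 0.3042] tool dx 12.8 dz 3.2
1.4 tcp [0.0841 0.303 ] tool dx 17.2 dz 1.2
1.3 tcp [0.0672 0.3001] tool dx 17.0 dz 2.9
1.2 tcp [0.0506 0.2956] tool dx 16.6 dz 4.6
1.1 tcp [0.0345 0.2894] tool dx 16.1 dz 6.2
1.0 tcp [0.0191 0.2816] tool dx 15.4 dz 7.8
0.9 tcp [0.0046 0.2723] tool dx 14.5 dz 9.3
0.8 tcp [-0.0089  0.2617] tool dx 13.5 dz 10.7
0.7 tcp [-0.0213  0.2497] tool dx 12.4 dz 12.0
0.6 tcp [-0.0324  0.2365] tool dx 11.1 dz 13.1
0.5 tcp [-0.0421  0.2224] tool dx 9.8 dz 14.2
0.4 tcp [-0.0504  0.2073] tool dx 8.3 dz 15.1
0.3 tcp [-0.0572  0.1914] tool dx 6.7 dz 15.8
0.2 tcp [-0.0623  0.175 ] tool dx 5.1 dz 16.4
0.1 tcp [-0.0657  0.1581] tool dx 3.5 dz 16.9
-0.0 tcp [-0.0675  0.141 ] tool dx 1.8 dz 17.1
```

Request:
step_arm:
  slide:
    - [6.4,0,1.6]
    - [6.4,0,1.6]
    - [8.6,0,0.6]
    - [8.6,0,0.6]
    - [8.5,0,1.4]
    - [8.5,0,1.4]
    - [8.3,0,2.3]
    - [8.3,0,2.3]
    - [8,0,3.1]
    - [8,0,3.1]
    - [7.7,0,3.9]
    - [7.7,0,3.9]
    - [7.2,0,4.6]
    - [7.2,0,4.6]
    - [6.8,0,5.3]
    - [6.8,0,5.3]
  twist: [0,0,0,0,0,0,0,0,0,0,0,0,0,0,0,0]

```text
time: 41.02
position: [0.4681, -0.1816, 0.2608]
tool_rot: [0.771, 0.637, -0.0, -0.0]
ft_force: [0.9, -1.0, 0.1]
grip_width: 0.0007
```

```bash
python3 - <<'E'
from h import *
o=robot.get_obs();print(tocase(np.array(o['position'])),o['ft_force'])
c=cam('wrist');save(c,'w23.png');s=cam('side');save(s,'s23.png')
E
```

```text
[-0.00916827 -0.05430093  0.26083139] [ 0.94404587 -1.01283185  0.11958891]
```

View pics/s23.png

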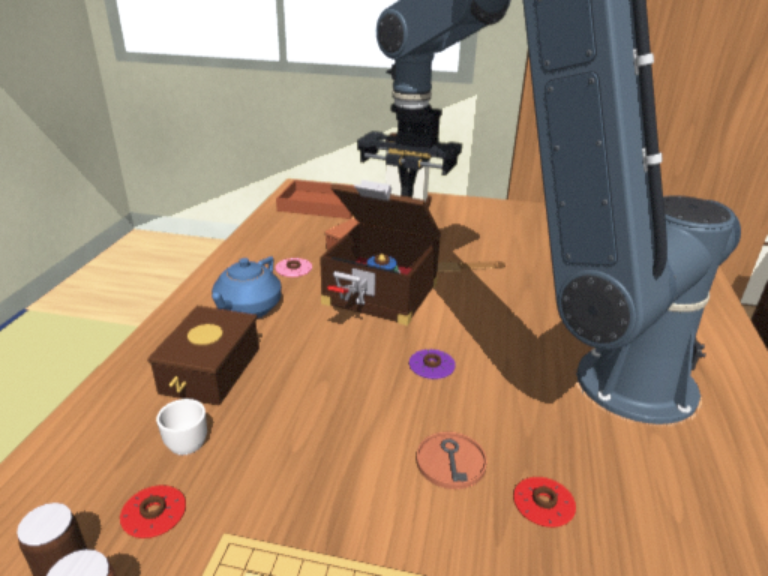

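Request:
step_arm:
  slide:
    - [6.2,0,6]
    - [6.2,0,6]
    - [5.6,0,6.6]
    - [5.6,0,6.6]
    - [4.9,0,7.1]
    - [4.9,0,7.1]
    - [4.2,0,7.5]
    - [4.2,0,7.5]
    - [3.4,0,7.9]
    - [3.4,0,7.9]
    - [2.5,0,8.2]
    - [2.5,0,8.2]
    - [1.8,0,8.4]
    - [1.8,0,8.4]
    - [0.9,0,6]
    - [0.9,0,5]
    - [0,0,0]
  twist: [0,0,0,0,0,0,0,0,0,0,0,0,0,0,0,0,0]

```text
time: 42.53
position: [0.479, -0.1245, 0.1464]
tool_rot: [0.771, 0.637, -0.0, -0.0]
ft_force: [-0.9, -0.3, 3.4]
grip_width: 0.0004
```

```bash
python3 - <<'E'
from h import *
o=robot.get_obs();print(tocase(np.array(o['position'])),o['ft_force'])
c=cam('wrist');save(c,'w24.png');s=cam('side');save(s,'s24.png')
E
```

```text
[-0.06730548 -0.05424528  0.14640215] [-0.9459023  -0.28899804  3.3789186 ]
```

View pics/s24.png

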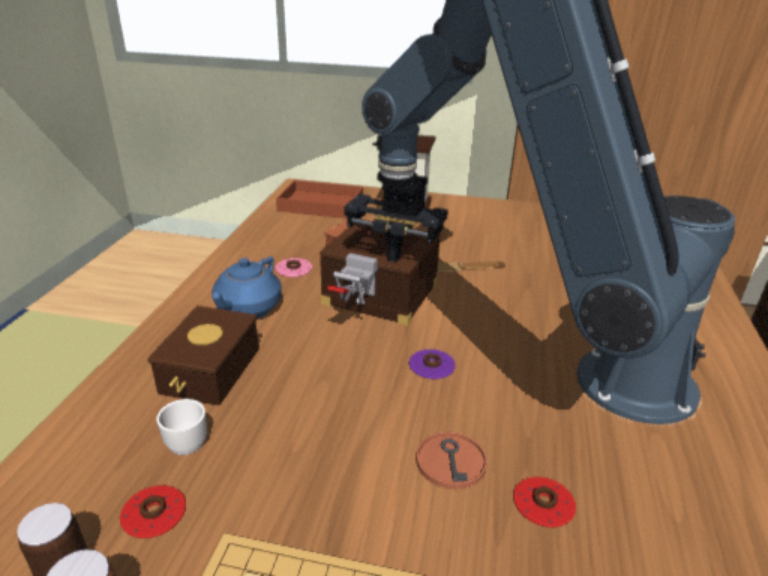

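View pics/w24.png

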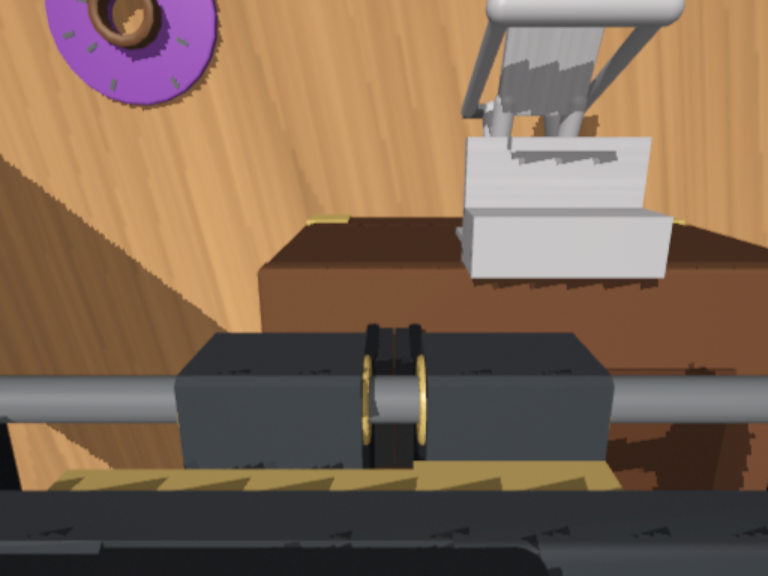

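Request:
step_arm:
  slide:
    - [0,0,1.5]
    - [0,0,1]
    - [0,0,0]
    - [0,0,0]
  twist: [0,0,0,0]

```text
time: 42.97
position: [0.479, -0.1245, 0.1454]
tool_rot: [0.771, 0.637, 0.0, 0.0]
ft_force: [-1.7, 0.3, 5.6]
grip_width: 0.0003
```

Request:
step_arm:
  slide:
    - [0,0,-5]
    - [0,0,-20]
    - [0,0,-35]
    - [0,0,-38]
    - [0,0,-38]
    - [0,0,-20]
    - [0,0,0]
  twist: [0,0,0,0,0,0,0]

```text
time: 43.55
position: [0.4822, -0.1258, 0.3062]
tool_rot: [0.771, 0.637, 0.003, 0.006]
ft_force: [0.5, -0.5, 0.4]
grip_width: 0.0004
```

```bash
python3 - <<'E'
from h import *
go(.52,-.2,.3)
c=cam('wrist');save(c,'w25.png');s=cam('side');save(s,'s25.png')
cv2.imwrite('pics/s25c.png',cv2.resize(s['color'][130:230,190:310],None,fx=6,fy=6,interpolation=cv2.INTER_CUBIC))
Q=tocase(pts(c))
m=(abs(Q[:,:,1])<.09)&(abs(Q[:,:,2]-.125)<.02)
for x in np.arange(-.095,.1,.02):
    s=Q[m&(abs(Q[:,:,0]-x)<.01)&(abs(Q[:,:,1])>.03)]
    if len(s)>10: print(round(x,3),np.median(s[:,2]).round(4),len(s))
m=(Q[:,:,0]<-.08)&(Q[:,:,0]>-.25)&(abs(Q[:,:,1])<.04)&(Q[:,:,2]>.02)&(Q[:,:,2]<.25)
ys=Q[m]
for x in np.arange(-.25,-.075,.005):
    s=ys[abs(ys[:,0]-x)<.0025]
    if len(s): print('x',round(x,3),len(s),'z',np.percentile(s[:,2],[5,50,95]).round(3),'y',np.percentile(s[:,1],[2,98]).round(3))
E
```

```text
t 43.55 pos [ 0.4822 -0.1258  0.3062] ang 79.14 tilt 0.72 F [ 0.5 -0.5  0.4] w 0.0004 q6 -17
slide total [-65.7  51.    7. ] min rows 3 twist None
-0.095 0.13 2008
-0.075 0.13 2488
-0.055 0.1304 2395
-0.035 0.1302 2239
-0.015 0.1297 1341
0.005 0.1287 62
0.065 0.1276 25
0.085 0.1274 26
x -0.215 151 z [0.127 0.129 0.13 ] y [-0.017  0.015]
x -0.21 259 z [0.125 0.127 0.129] y [-0.017  0.015]
x -0.205 264 z [0.122 0.124 0.126] y [-0.017  0.015]
x -0.2 242 z [0.119 0.121 0.123] y [-0.016  0.014]
x -0.195 225 z [0.116 0.118 0.12 ] y [-0.017  0.014]
x -0.19 213 z [0.114 0.115 0.117] y [-0.016  0.014]
x -0.185 171 z [0.111 0.113 0.115] y [-0.016  0.015]
x -0.18 242 z [0.134 0.136 0.138] y [-0.027  0.024]
x -0.175 424 z [0.106 0.136 0.138] y [-0.027  0.025]
x -0.17 387 z [0.104 0.115 0.135] y [-0.026  0.023]
x -0.165 283 z [0.1   0.103 0.114] y [-0.026  0.023]
x -0.16 236 z [0.09  0.1   0.102] y [-0.026  0.023]
x -0.155 268 z [0.073 0.097 0.099] y [-0.026  0.023]
x -0.15 205 z [0.069 0.095 0.097] y [-0.025  0.023]
x -0.145 104 z [0.071 0.092 0.095] y [-0.018  0.015]
x -0.14 234 z [0.089 0.122 0.128] y [-0.03   0.028]
x -0.135 382 z [0.12  0.121 0.128] y [-0.03   0.028]
x -0.13 315 z [0.12  0.121 0.122] y [-0.03   0.028]
x -0.125 375 z [0.12  0.121 0.122] y [-0.029  0.028]
x -0.12 384 z [0.12  0.121 0.132] y [-0.029  0.028]
x -0.115 395 z [0.14  0.141 0.142] y [-0.031  0.028]
x -0.11 384 z [0.14  0.141 0.142] y [-0.031  0.028]
x -0.105 350 z [0.139 0.141 0.142] y [-0.031  0.028]
x -0.1 319 z [0.123 0.14  0.142] y [-0.038  0.038]
x -0.095 505 z [0.05  0.13  0.131] y [-0.039  0.038]
x -0.09 440 z [0.129 0.13  0.131] y [-0.038  0.038]
x -0.085 439 z [0.129 0.13  0.131] y [-0.038  0.038]
x -0.08 189 z [0.129 0.13  0.131] y [-0.037  0.038]
```

View pics/w25.png

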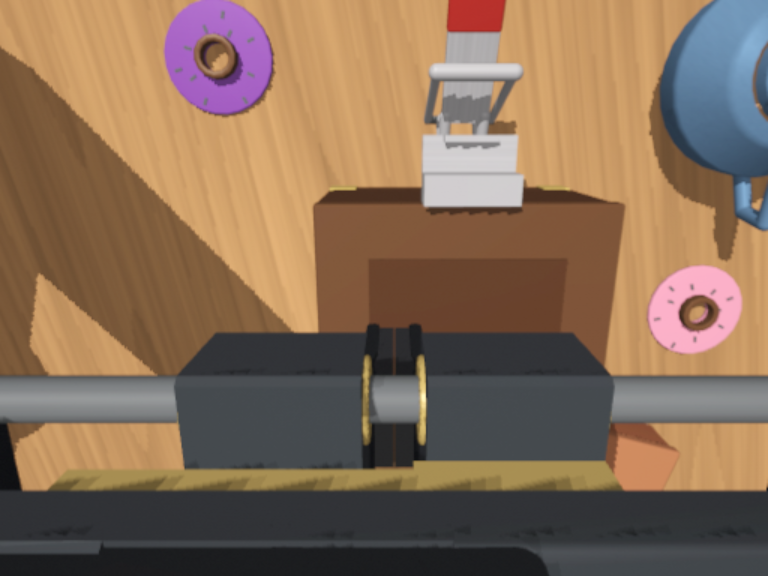

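View pics/s25c.png

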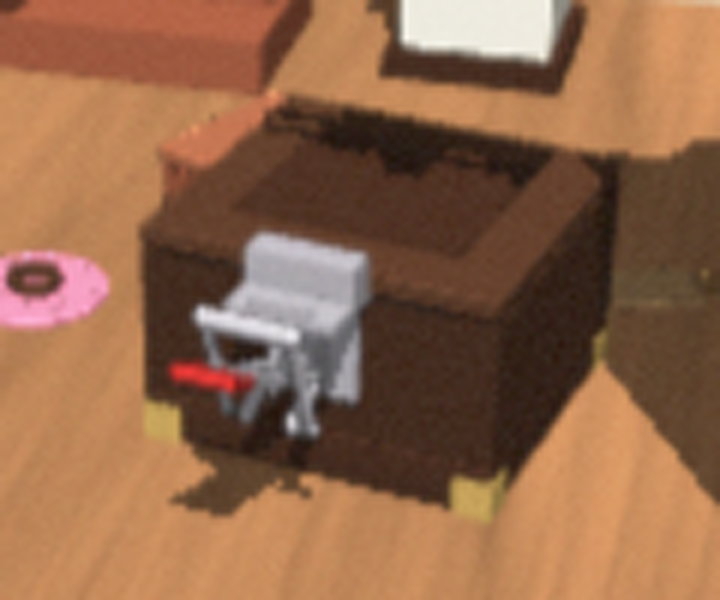

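```bash
python3 - <<'E'
from h import *
t=toworld(-.201,-.001,.17);go(*t,79.2)
E
```

```text
t 43.65 pos [ 0.4795 -0.1245  0.3014] ang 79.14 tilt 0.14 F [ 0.5  0.2 -1.5] w 0.0004 q6 -17
slide total [133.8  52.4 131.5] min rows 5 twist -0.1
```

Request:
step_arm:
  slide:
    - [26.8,10.5,0]
    - [26.8,10.5,0]
    - [26.8,10.5,0]
    - [26.8,10.5,0]
    - [26.6,10.4,0]
    - [0,0,25]
    - [0,0,35]
    - [0,0,35]
    - [0,0,25]
    - [0,0,11]
    - [0,0,0]
    - [0,0,0]
  twist: [0,0,0,0,0,0,0,0,0,0,0,0]

```text
time: 44.65
position: [0.5545, -0.0027, 0.1675]
tool_rot: [0.771, 0.637, -0.002, -0.002]
ft_force: [-0.1, 0.4, 0.5]
grip_width: 0.0005
```

```bash
python3 - <<'E'
from h import *
t=toworld(-.201,-.001,.1475);go(*t,79.2)
c=cam('wrist');save(c,'w26.png');s=cam('side');save(s,'s26.png')
cv2.imwrite('pics/s26c.png',cv2.resize(s['color'][100:230,190:310],None,fx=5,fy=5,interpolation=cv2.INTER_CUBIC))
E
```

```text
t 44.65 pos [ 0.5545 -0.0027  0.1675] ang 79.14 tilt 0.29 F [-0.1  0.4  0.5] w 0.0005 q6 -1
slide total [-0.1  2.  20. ] min rows 1 twist -0.1
```

View pics/w26.png

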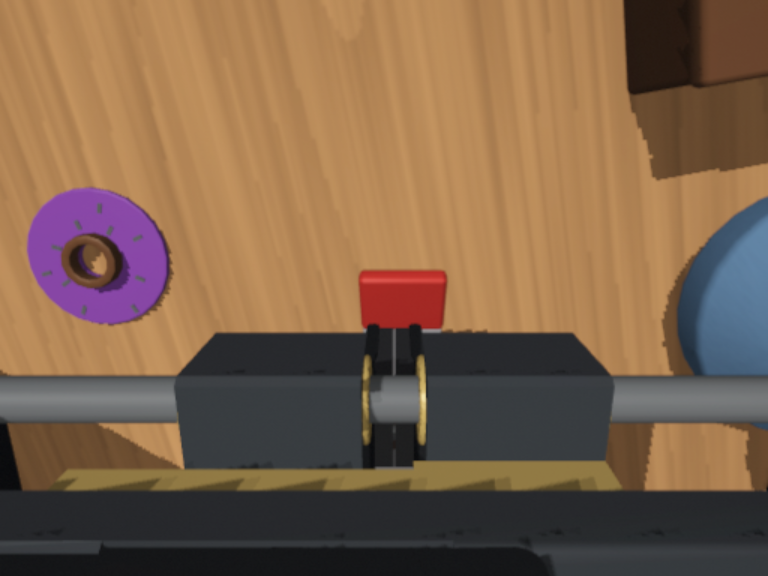

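View pics/s26c.png

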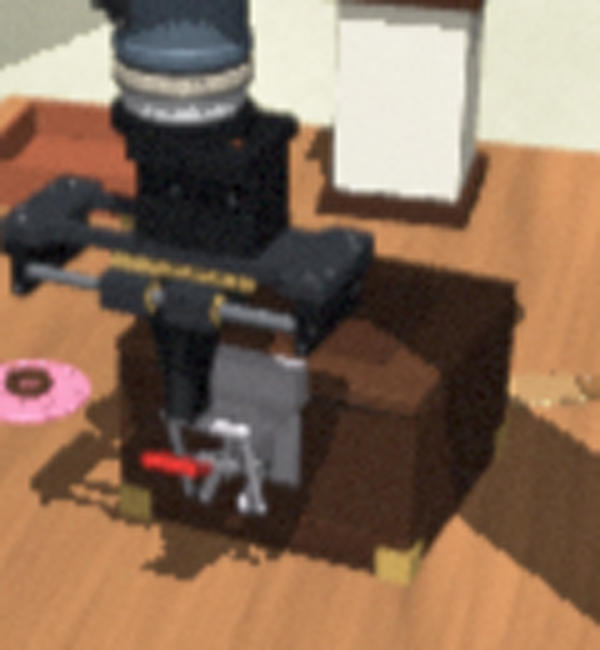

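Request:
step_arm:
  slide:
    - [0,1.5,8]
    - [0,0,7]
    - [0,0,4]
    - [0,0,0]
    - [0,0,0]
  twist: [0,0,0,0,0]

```text
time: 45.17
position: [0.5572, -0.0033, 0.1503]
tool_rot: [0.771, 0.637, -0.0, -0.0]
ft_force: [-0.2, -0.5, -0.7]
grip_width: 0.0002
```

```bash
python3 - <<'E'
from h import *
o=robot.get_obs();print(tocase(np.array(o['position'])),o['ft_force'])
s=cam('side')
cv2.imwrite('pics/s27c.png',cv2.resize(s['color'][130:230,190:310],None,fx=6,fy=6,interpolation=cv2.INTER_CUBIC))
E
```

```text
[-0.20105239 -0.00021103  0.15032909] [-0.16982785 -0.5096065  -0.74535343]
```

View pics/s27c.png

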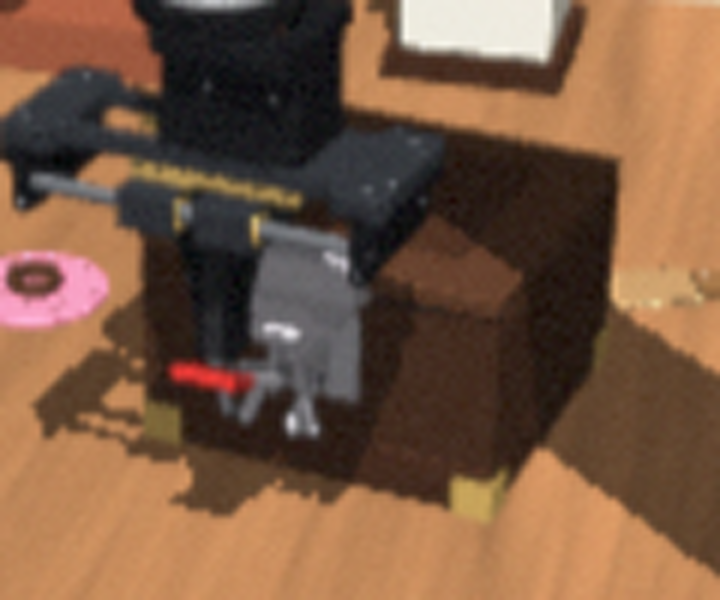

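Request:
step_arm:
  slide:
    - [0,0,2]
    - [0,0,1.5]
    - [-3,0,0]
    - [-3,0,0]
    - [-3,0,0.5]
    - [-3,0,0.5]
    - [-3,0,0.5]
    - [-3,0,0.5]
    - [-3,0,0.5]
    - [0,0,0]
  twist: [0,0,0,0,0,0,0,0,0,0]

```text
time: 46.05
position: [0.5533, -0.0246, 0.1444]
tool_rot: [0.771, 0.637, -0.0, -0.0]
ft_force: [0.2, -0.2, 0.1]
grip_width: 0.0003
```

```bash
python3 - <<'E'
from h import *
o=robot.get_obs();print(tocase(np.array(o['position'])),o['ft_force'])
s=cam('side')
cv2.imwrite('pics/s28c.png',cv2.resize(s['color'][130:230,190:310],None,fx=6,fy=6,interpolation=cv2.INTER_CUBIC))
E
```

```text
[-1.79424013e-01 -1.68365112e-05  1.44443185e-01] [ 0.24611291 -0.2278412   0.12033382]
```

View pics/s28c.png

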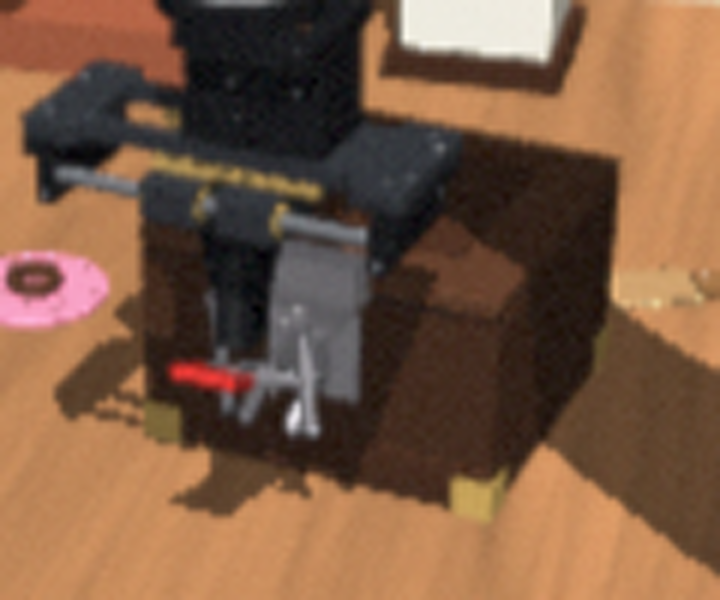

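Request:
step_arm:
  slide:
    - [-3,0,0]
    - [-3,0,0]
    - [-3,0,-0.5]
    - [-3,0,-0.5]
    - [-3,0,-0.5]
    - [-3,0,-0.5]
    - [-3,0,-0.5]
    - [-2,0,0]
    - [0,0,0]
    - [0,0,0]
  twist: [0,0,0,0,0,0,0,0,0,0]

```text
time: 46.93
position: [0.5491, -0.0467, 0.1471]
tool_rot: [0.771, 0.637, 0.0, -0.0]
ft_force: [1.0, 0.0, 0.4]
grip_width: 0.0003
```

```bash
python3 - <<'E'
from h import *
o=robot.get_obs();print(tocase(np.array(o['position'])),o['ft_force'])
s=cam('side')
cv2.imwrite('pics/s29c.png',cv2.resize(s['color'][130:230,190:310],None,fx=6,fy=6,interpolation=cv2.INTER_CUBIC))
E
```

```text
[-1.56925001e-01 -1.36993043e-05  1.47060288e-01] [1.03442859 0.00963957 0.42325959]
```

View pics/s29c.png

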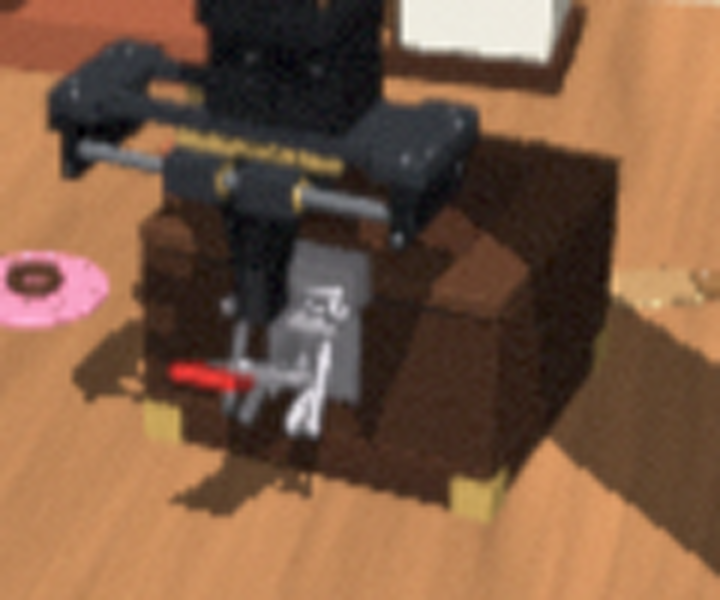

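Request:
step_arm:
  slide:
    - [0,0,-10]
    - [0,0,-30]
    - [0,0,-38]
    - [0,0,-38]
    - [-20,0,-25]
    - [-35,0,0]
    - [-30,0,0]
    - [0,0,0]
    - [0,0,0]
  twist: [0,0,0,0,0,0,0,0,0]

```text
time: 47.73
position: [0.5329, -0.131, 0.2889]
tool_rot: [0.772, 0.636, 0.0, 0.0]
ft_force: [0.2, 0.2, 0.3]
grip_width: 0.0004
```

```bash
python3 - <<'E'
from h import *
c=cam('wrist');save(c,'w30.png');s=cam('side')
cv2.imwrite('pics/s30c.png',cv2.resize(s['color'][130:230,190:310],None,fx=6,fy=6,interpolation=cv2.INTER_CUBIC))
Q=tocase(pts(c))
m=(Q[:,:,0]<-.08)&(Q[:,:,0]>-.25)&(abs(Q[:,:,1])<.04)&(Q[:,:,2]>.02)&(Q[:,:,2]<.25)
ys=Q[m]
for x in np.arange(-.23,-.085,.005):
    s=ys[abs(ys[:,0]-x)<.0025]
    if len(s): print('x',round(x,3),len(s),'z',np.percentile(s[:,2],[5,50,95]).round(3),'y',np.percentile(s[:,1],[2,98]).round(3))
E
```

```text
x -0.215 203 z [0.127 0.129 0.13 ] y [-0.017  0.015]
x -0.21 306 z [0.125 0.127 0.129] y [-0.017  0.015]
x -0.205 278 z [0.122 0.124 0.126] y [-0.016  0.015]
x -0.2 265 z [0.119 0.121 0.123] y [-0.016  0.015]
x -0.195 259 z [0.116 0.118 0.119] y [-0.016  0.015]
x -0.19 239 z [0.113 0.115 0.117] y [-0.016  0.015]
x -0.185 230 z [0.111 0.113 0.115] y [-0.016  0.014]
x -0.18 211 z [0.109 0.11  0.112] y [-0.016  0.015]
x -0.175 216 z [0.105 0.108 0.109] y [-0.016  0.015]
x -0.17 207 z [0.103 0.105 0.107] y [-0.016  0.015]
x -0.165 203 z [0.101 0.103 0.105] y [-0.016  0.015]
x -0.16 201 z [0.098 0.1   0.102] y [-0.016  0.014]
x -0.155 229 z [0.068 0.097 0.099] y [-0.023  0.022]
x -0.15 233 z [0.07  0.094 0.097] y [-0.025  0.024]
x -0.145 150 z [0.073 0.091 0.095] y [-0.025  0.024]
x -0.14 335 z [0.091 0.122 0.129] y [-0.029  0.028]
x -0.135 390 z [0.12  0.121 0.127] y [-0.03   0.028]
x -0.13 400 z [0.12  0.121 0.123] y [-0.03   0.028]
x -0.125 408 z [0.121 0.134 0.136] y [-0.029  0.028]
x -0.12 433 z [0.129 0.135 0.139] y [-0.029  0.028]
x -0.115 422 z [0.139 0.141 0.142] y [-0.029  0.028]
x -0.11 375 z [0.14  0.141 0.142] y [-0.029  0.028]
x -0.105 386 z [0.139 0.141 0.142] y [-0.029  0.028]
x -0.1 397 z [0.128 0.14  0.142] y [-0.037  0.037]
x -0.095 497 z [0.088 0.13  0.131] y [-0.039  0.039]
x -0.09 457 z [0.129 0.13  0.131] y [-0.038  0.038]
x -0.085 448 z [0.129 0.13  0.131] y [-0.038  0.038]
```

View pics/w30.png

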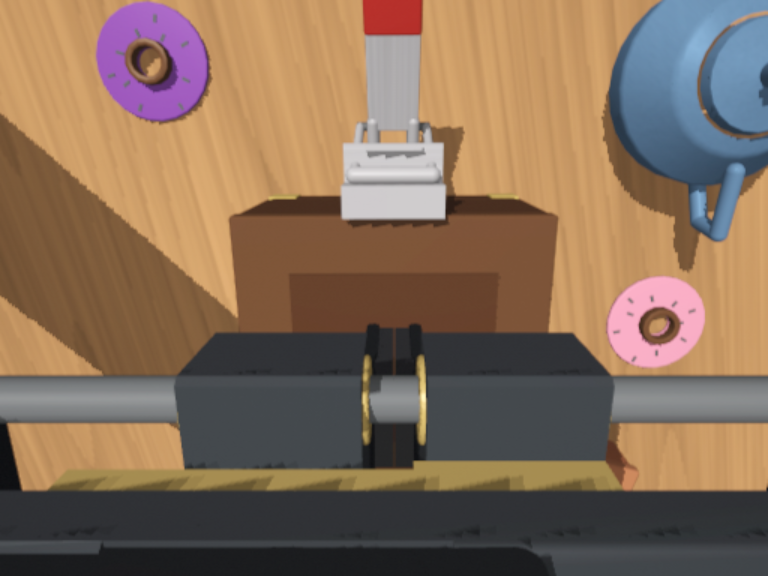

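View pics/s30c.png

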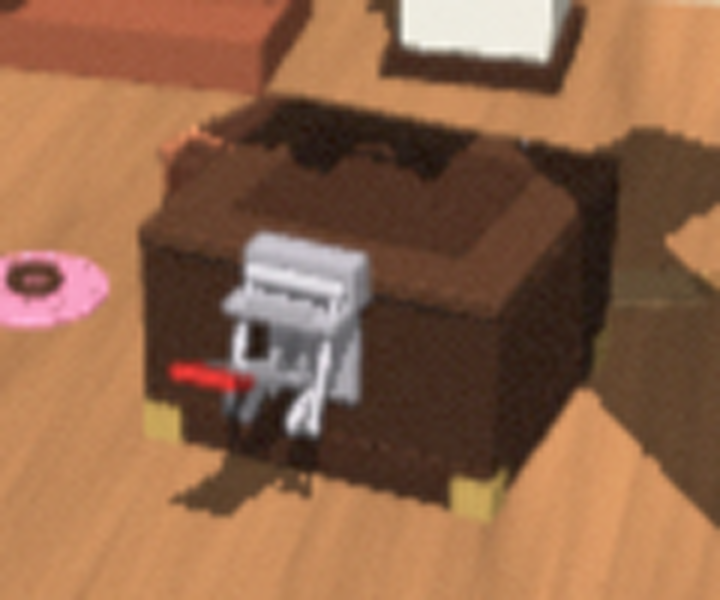

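```bash
python3 - <<'E'
from h import *
pv=np.array([-.126,.074]);prev=None
for ph in np.radians(np.arange(30,-44,-5)):
    P=pv+.097*np.array([-np.cos(ph),np.sin(ph)])+.0035*np.array([np.sin(ph),np.cos(ph)])
    t=np.array([P[0],P[1]+.017+.0095*abs(np.tan(ph))-.002])
    if prev is not None: d=(t-prev)*1000;print(round(np.degrees(ph)),t.round(4),'tool dx',(-d[0]).round(1),'dz',(-d[1]).round(1))
    else: print(30,t.round(4))
    prev=t
t=toworld(-.209,0,.20);go(*t,79.2)
E
```

```text
30 [-0.2083  0.146 ]
25 [-0.2124  0.1376] tool dx 4.2 dz 8.4
20 [-0.216   0.1289] tool dx 3.5 dz 8.7
15 [-0.2188  0.12  ] tool dx 2.8 dz 8.9
10 [-0.2209  0.111 ] tool dx 2.1 dz 9.1
5 [-0.2223  0.1018] tool dx 1.4 dz 9.2
0 [-0.223   0.0925] tool dx 0.7 dz 9.3
-5 [-0.2229  0.0849] tool dx -0.1 dz 7.6
-10 [-0.2221  0.0773] tool dx -0.8 dz 7.6
-15 [-0.2206  0.0698] tool dx -1.5 dz 7.5
-20 [-0.2183  0.0626] tool dx -2.3 dz 7.3
-25 [-0.2154  0.0556] tool dx -3.0 dz 7.0
-30 [-0.2118  0.049 ] tool dx -3.6 dz 6.6
-35 [-0.2075  0.0429] tool dx -4.3 dz 6.1
-40 [-0.2026  0.0373] tool dx -4.9 dz 5.6
t 47.83 pos [ 0.5329 -0.1293  0.2882] ang 79.14 tilt 0.05 F [-0.  -0.5 -0.9] w 0.0006 q6 -14
slide total [136.2   0.4  88.3] min rows 5 twist -0.1
```

Request:
step_arm:
  slide:
    - [27.2,0,0]
    - [27.2,0,0]
    - [27.2,0,0]
    - [27.2,0,0]
    - [27.4,0.4,0]
    - [0,0,25]
    - [0,0,35]
    - [0,0,35]
    - [0,0,25]
    - [0,0,11]
    - [0,0,0]
    - [0,0,0]
  twist: [0,0,0,0,0,0,0,0,0,0,0,0]

```text
time: 48.83
position: [0.5594, 0.0044, 0.1572]
tool_rot: [0.771, 0.637, -0.0, -0.0]
ft_force: [-0.2, 0.6, 0.8]
grip_width: 0.0005
```

```bash
python3 - <<'E'
from h import *
t=toworld(-.209,0,.146);go(*t,79.2)
c=cam('wrist');save(c,'w31.png')
E
```

```text
t 48.83 pos [0.5594 0.0044 0.1572] ang 79.2 tilt 0.02 F [-0.2  0.6  0.8] w 0.0005 q6 0
slide total [-0.  -0.6 11.2] min rows 1 twist 0.0
```

View pics/w31.png

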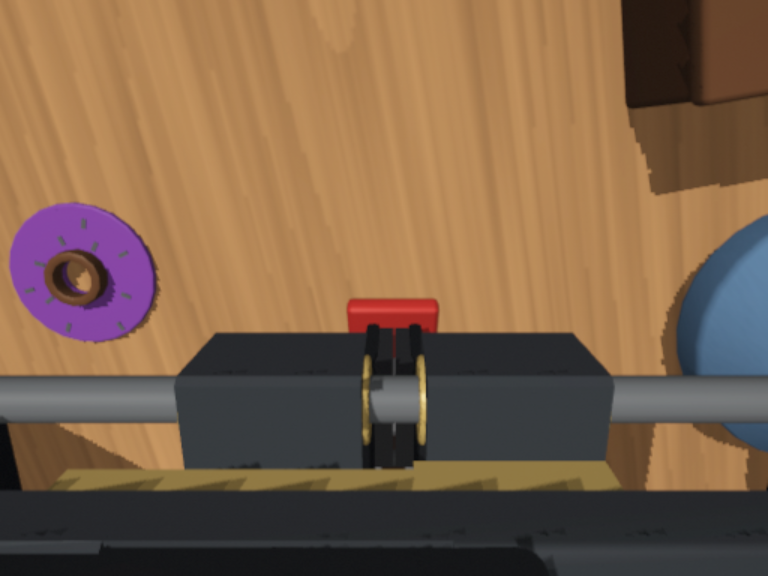

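Request:
step_arm:
  slide:
    - [0,0,6]
    - [0,0,5]
    - [2.1,0,4.2]
    - [2.1,0,4.2]
    - [1.8,0,4.3]
    - [1.7,0,4.4]
    - [1.4,0,4.4]
    - [1.4,0,4.5]
    - [1.1,0,4.5]
    - [1,0,4.6]
    - [0.7,0,4.6]
    - [0.7,0,4.6]
    - [0,0,0]
  twist: [0,0,0,0,0,0,0,0,0,0,0,0,0]

```text
time: 49.97
position: [0.5613, 0.0177, 0.1007]
tool_rot: [0.771, 0.637, -0.0, -0.001]
ft_force: [0.1, -0.6, -0.0]
grip_width: 0.0006
```

```bash
python3 - <<'E'
from h import *
o=robot.get_obs();print(tocase(np.array(o['position'])),o['ft_force'])
c=cam('wrist');save(c,'w32.png')
s=cam('side')
cv2.imwrite('pics/s32c.png',cv2.resize(s['color'][130:230,190:310],None,fx=6,fy=6,interpolation=cv2.INTER_CUBIC))
E
```

```text
[-2.22439418e-01 -5.80466143e-05  1.00726967e-01] [ 0.10102742 -0.58701889 -0.00616262]
```

View pics/s32c.png

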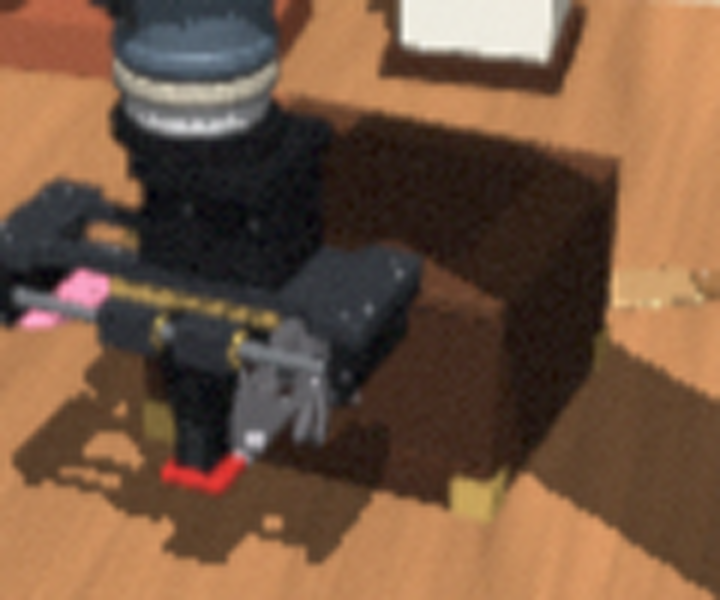

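Request:
step_arm:
  slide:
    - [0.4,0,4.6]
    - [0.3,0,4.6]
    - [0,0,3.8]
    - [0,0,3.8]
    - [-0.4,0,3.8]
    - [-0.4,0,3.8]
    - [-0.7,0,3.8]
    - [-0.8,0,3.8]
    - [-1.1,0,3.7]
    - [-1.2,0,3.7]
    - [-1.5,0,3.5]
    - [-1.5,0,3.5]
    - [0,0,0]
  twist: [0,0,0,0,0,0,0,0,0,0,0,0,0]

```text
time: 51.15
position: [0.56, 0.0105, 0.0546]
tool_rot: [0.771, 0.637, -0.0, -0.001]
ft_force: [-0.2, -0.1, 0.6]
grip_width: 0.0004
```

```bash
python3 - <<'E'
from h import *
o=robot.get_obs();print(tocase(np.array(o['position'])),o['ft_force'])
s=cam('side')
cv2.imwrite('pics/s33c.png',cv2.resize(s['color'][130:230,190:310],None,fx=6,fy=6,interpolation=cv2.INTER_CUBIC))
E
```

```text
[-2.15087385e-01  2.26389036e-06  5.45521462e-02] [-0.22744156 -0.13531884  0.58896158]
```

View pics/s33c.png

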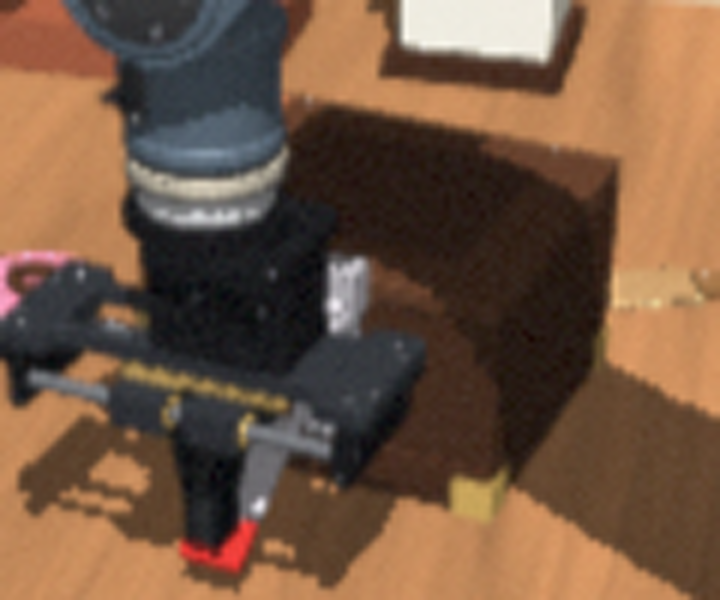

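Request:
step_arm:
  slide:
    - [-1.8,0,3.3]
    - [-1.8,0,3.3]
    - [-2.1,0,3.1]
    - [-2.1,0,3]
    - [-2.4,0,2.8]
    - [-2.4,0,2.8]
    - [0,0,0]
  twist: [0,0,0,0,0,0,0]

```text
time: 51.78
position: [0.5589, 0.0015, 0.0408]
tool_rot: [0.772, 0.636, 0.003, -0.001]
ft_force: [-3.0, 14.6, 27.9]
grip_width: 0.0004
```

```bash
python3 - <<'E'
from h import *
o=robot.get_obs();print(tocase(np.array(o['position'])),o['ft_force'])
s=cam('side')
cv2.imwrite('pics/s34c.png',cv2.resize(s['color'][130:230,190:310],None,fx=6,fy=6,interpolation=cv2.INTER_CUBIC))
E
```

```text
[-0.20605438  0.00060555  0.04079152] [-2.96530619 14.57729693 27.92952916]
```

View pics/s34c.png

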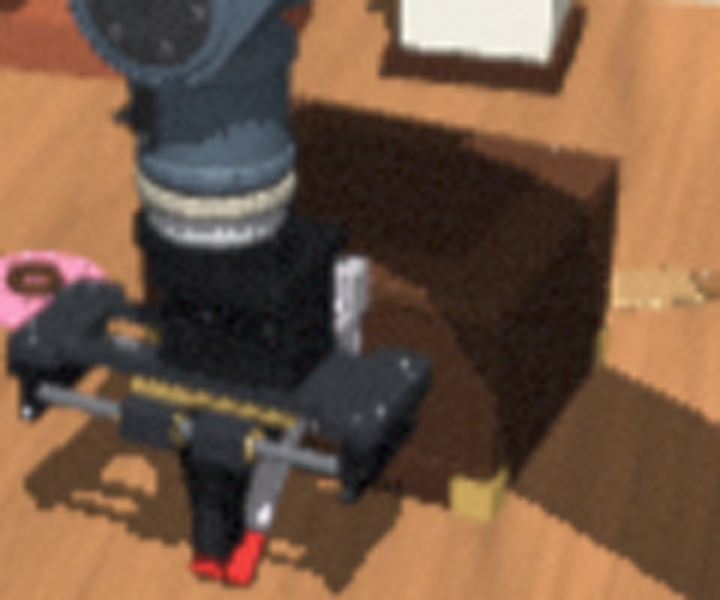

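Request:
step_arm:
  slide:
    - [0.5,0,-4]
    - [6,0,-8]
    - [8,0,-20]
    - [0,0,-35]
    - [0,0,-38]
    - [0,0,-38]
    - [0,0,-38]
    - [-38,0,-38]
    - [-38,0,-30]
    - [-38,0,0]
    - [-35,0,0]
    - [0,0,0]
    - [0,0,0]
  twist: [0,0,0,0,0,0,0,0,0,0,0,0,0]

```text
time: 52.92
position: [0.5349, -0.1221, 0.2733]
tool_rot: [0.772, 0.635, -0.0, -0.0]
ft_force: [-0.4, 0.2, -0.5]
grip_width: 0.0004
```

```bash
python3 - <<'E'
from h import *
c=cam('wrist');save(c,'w35.png');s=cam('side');go(.5,0,.3)
cv2.imwrite('pics/s35c.png',cv2.resize(s['color'][130:230,190:310],None,fx=6,fy=6,interpolation=cv2.INTER_CUBIC))
Q=tocase(pts(c))
m=(Q[:,:,0]<-.06)&(Q[:,:,0]>-.25)&(abs(Q[:,:,1])<.04)&(Q[:,:,2]>-.01)&(Q[:,:,2]<.25)
ys=Q[m]
for x in np.arange(-.23,-.065,.005):
    t=ys[abs(ys[:,0]-x)<.0025]; t=t[(t[:,2]>.004)]
    if len(t)>5: print('x',round(x,3),len(t),'z',np.percentile(t[:,2],[5,50,95]).round(4),'y',np.percentile(t[:,1],[2,98]).round(3))
Q=tocase(pts(s));hsv=cv2.cvtColor(s['color'],cv2.COLOR_BGR2HSV)
r=((hsv[:,:,0]<6)|(hsv[:,:,0]>174))&(hsv[:,:,1]>170)&(Q[:,:,0]<-.1)&(Q[:,:,0]>-.26)&(abs(Q[:,:,1])<.05)
print('red side',r.sum(),np.percentile(Q[r],[2,50,98],axis=0).round(4))
E
```

```text
t 53.02 pos [ 0.535  -0.1199  0.2729] ang 79.11 tilt 0.08 F [-0.9  0.1 -0. ] w 0.0005 q6 -13
slide total [111.1 -57.1 -27. ] min rows 4 twist None
x -0.21 145 z [0.0125 0.0151 0.0172] y [-0.017  0.015]
x -0.205 123 z [0.0172 0.0194 0.0213] y [-0.017  0.015]
x -0.2 121 z [0.0214 0.0233 0.0253] y [-0.017  0.015]
x -0.195 146 z [0.0256 0.0276 0.0292] y [-0.017  0.015]
x -0.19 142 z [0.0281 0.0308 0.0329] y [-0.017  0.015]
x -0.185 128 z [0.0327 0.0348 0.037 ] y [-0.017  0.015]
x -0.18 149 z [0.0366 0.0391 0.0414] y [-0.016  0.014]
x -0.175 149 z [0.0411 0.0433 0.0455] y [-0.016  0.014]
x -0.17 125 z [0.0451 0.0474 0.0493] y [-0.016  0.015]
x -0.165 155 z [0.0489 0.051  0.0537] y [-0.016  0.015]
x -0.16 155 z [0.053  0.0555 0.0576] y [-0.016  0.015]
x -0.155 154 z [0.0571 0.0597 0.0625] y [-0.016  0.015]
x -0.15 178 z [0.0618 0.0645 0.0671] y [-0.017  0.015]
x -0.145 129 z [0.0634 0.0679 0.0721] y [-0.017  0.016]
x -0.14 365 z [0.0726 0.1205 0.1248] y [-0.029  0.028]
x -0.135 366 z [0.1163 0.1176 0.119 ] y [-0.029  0.028]
x -0.13 473 z [0.1164 0.1181 0.1264] y [-0.029  0.028]
x -0.125 404 z [0.1194 0.1269 0.1283] y [-0.03   0.027]
x -0.12 488 z [0.1171 0.1253 0.1358] y [-0.03   0.028]
x -0.115 429 z [0.1363 0.1374 0.1387] y [-0.03   0.028]
x -0.11 424 z [0.1364 0.1375 0.1387] y [-0.029  0.028]
x -0.105 420 z [0.1364 0.1375 0.1387] y [-0.029  0.028]
x -0.1 352 z [0.122  0.1372 0.1384] y [-0.038  0.038]
x -0.095 547 z [0.0816 0.1271 0.1282] y [-0.039  0.039]
x -0.09 527 z [0.1261 0.1272 0.1283] y [-0.038  0.039]
x -0.085 478 z [0.1261 0.1272 0.1283] y [-0.038  0.038]
x -0.08 510 z [0.1262 0.1273 0.1283] y [-0.038  0.038]
x -0.075 464 z [0.1261 0.1272 0.1284] y [-0.038  0.038]
x -0.07 493 z [0.1261 0.1274 0.1283] y [-0.038  0.038]
red side 88 [[-0.2125 -0.0186  0.0018]
 [-0.2015 -0.0033  0.0185]
 [-0.1926  0.0128  0.0278]]
```

View pics/w35.png

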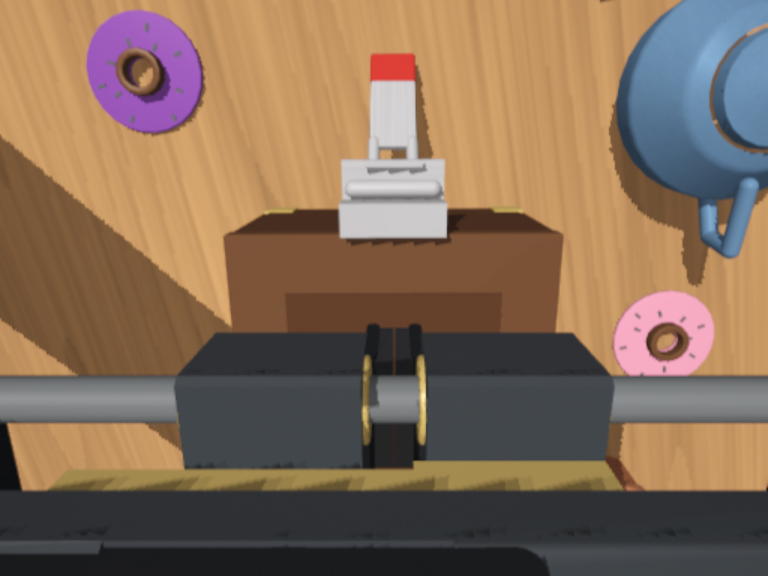

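View pics/s35c.png

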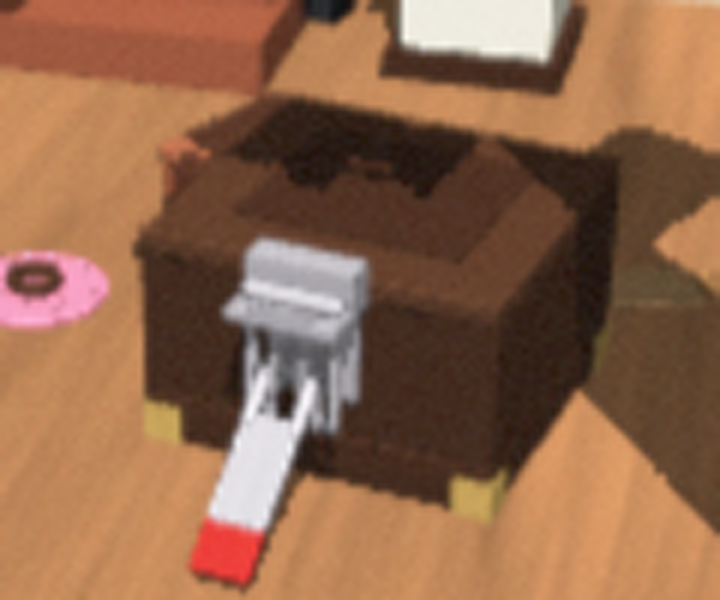

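```bash
python3 -c "
from h import *
t=cam('top');save(t,'t_end.png')
print(robot.hand_in())"
```

```text
the job is handed in; nothing more can be done
None
```

View pics/t_end.png

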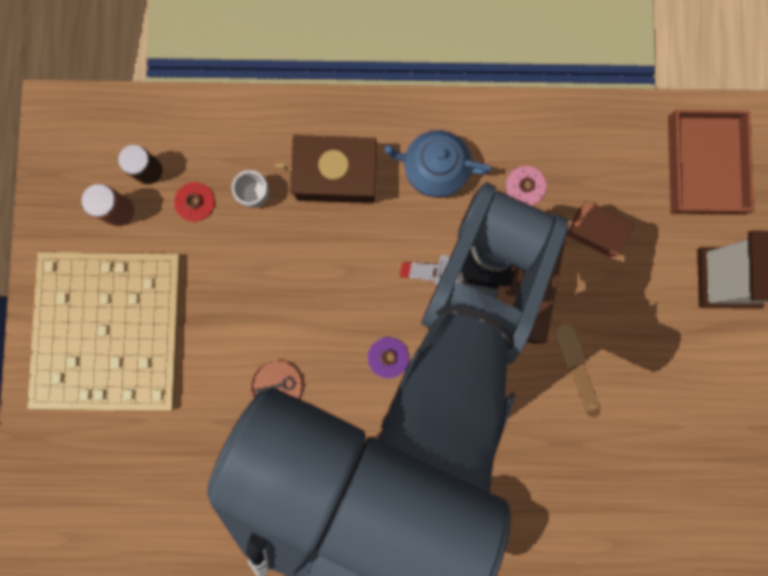

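I packed the four discs that were out, closed and latched the case, and handed the job in at about 53 s. No verdict came back. From the bottom up the discs on the post are brass (1), grey (3), green (4) and blue (5). The copper disc (2) was not on the table.

- **Discs (last seen before the lid closed):** all four were centred on the post within about 2 mm. Depth put the green and blue flanges within about 0.2 mm of their home heights.
- **Check that failed:** the same depth reading for the brass and grey discs gave no usable height, because its mask caught other surfaces. I took those two as home from the picture, from circle fits of the right radius at the expected heights, and from the discs above sitting at the right height.
- **Lid:** the top is at 0.127 m, level from front to back, so it is pulled tight.
- **Bail bar:** it sits behind the keeper's lip, about 5 mm above the saddle and 2 mm from its centre.
- **Lever:** the handle is about 39.5° below level, roughly 1.21 rad, and it stayed there after I let go. The finger force reached about 30 N against the stop at the end of the press.
- **Other things on the stand:** in the last top view every bystander I could see was in its place. The arm partly covered the coin tray and piece box, and the teapot and cup were upright. The gripper was hovering clear of everything at hand-in.

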